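Hang the driver on the tool carousel

TASK

Put the electric screwdriver from the bench stand away on the tool carousel: first turn the carousel so that its one empty hook faces the front, then hang the driver on that hook by its wire bail. Press the bail down past the hook's spring latch until the latch snaps shut over it and you feel the bail pressed home on the bottom of the hook, gently, with no more than about two kilos of push; only then let go and leave the driver hanging freely. Leave the other things on the bench where they are.

Things in the scene. Friction and masses are not known exactly. Their poses are not given: they have to be found in the camera images.
- carousel: Bench tool carousel. Fixed foot: steel disc 200 mm wide, 14 high, with a lug at its front edge. Origin on the axis at bench level; -x points to the FRONT (lug, roughly towards the robot). A rotor (30 mm tube, knob on top) carries a ring of six hooks of 5 mm rod, 60 deg apart, tips 139 mm from the axis. Five hold tools (reach 150 mm out, hang to 40 mm off the bench, swing a little); one is empty.
- rotor (a joint): Angle of the carousel's rotor, rad, anticlockwise from above, no stop within two turns; 0 or 2 pi = the empty hook points straight to the front. Starts 1.0 to 5.28. A friction brake of about 0.22 N m holds it where it is left.
- knob_grip (a point): Centre of the carousel's knob, on the axis, 333 mm up: upright cylinder 40 mm wide (ribs to 45), 318 to 348 mm above the bench; below it a 48 mm flange, top at 316 mm. Turns with the rotor.
- front (a point): Fixed point on the carousel, 131 mm in front of its axis, 267 mm up: where the middle of the bail's top bar should end when the hook ring is at nominal height.
- free_hook (a point): The same point carried by the rotor, 131 mm out over the empty hook's throat; x, y true, z (267 mm) only NOMINAL: the ring is clamped by hand, so hook and latch sit up to 5 mm higher or lower, not measured, to be felt. Nominal: rod level at 260 to 265 mm up (throat bottom 265); throat 118 to 134 mm from the axis, between the latch's post and the upturned tip (134 to 139 out), both topping at 280 mm.
- latch (a joint): Spring latch of the empty hook, rad. 0 shut: a 3 mm finger level across the throat, hinged on the post 118 mm from the axis, 12.5 mm above the throat bottom, free end 132 mm out. Swings down (to 1.35) when pressed, springs back. Takes 7 to 10 N near its end, more nearer the hinge; the driver's weight does not open it. After some 6 mm it lets the bail pass and shuts; the bail then moves freely some 7 mm to a hard stop on the throat bottom.
- driver_grip (a point): Grip point of the electric screwdriver (0.34 kg) standing bit-down in the stand: on the axis of its square grey housing (34 x 34 x 80 mm high), 5 mm below the housing's top. z up along it, y along the bail's top bar; flat sides face x and y. Below: round 36 mm part, shoulder 110 mm below this point, bit end 165 mm below. Gripped here by the y sides from above, the bail stands between the fingers.
- driver_bail (a point): Middle of the top bar of the driver's wire bail, 41 mm above driver_grip, same axes. Rigid loop of 4 mm wire standing on the housing in the y-z plane, 30 mm wide (leg centres), arched to a level top bar 14 mm long; clear window under the bar 34 mm high, 26 mm wide: the hook passes through it along x. In the hook its tip stands 13 mm above the bar, under the gripper.
- driver: The electric screwdriver as a whole; origin on its axis at the shoulder, 110 mm below driver_grip; same axes.
- stand: Aluminium block 76 x 76 x 60 mm, fixed, holding the driver: shoulder on its top, nose and bit 55 mm down its 26 mm hole (lift 60 mm to clear). Origin at the centre of its underside.
- transformer: Control transformer, 94 x 90 x 88 mm, bystander; origin at the centre of its underside.
- supply: Metal-cased power supply, 98 x 50 x 123 mm, bystander; origin at the centre of its underside.
- screwdriver: Red hand screwdriver lying on the bench, bystander, under 40 mm high; origin under its middle.
- terminals: Strip of terminal blocks, 42 x 128 x 40 mm, bystander; origin at the centre of its underside.
- contactor: Contactor, 74 x 45 x 69 mm, bystander; origin at the centre of its underside.
- duct: Offcut of slotted wiring duct, 30 x 200 x 34 mm, bystander; origin at the centre of its underside.

How it is judged:
By the outcome, as a careful person would: the job done as asked, in the order asked, and still so for the second after the job is handed in, with the robot touching nothing.
It also fails if it takes over 72 s, if anything falls off the work surface, if the arm or the gripper's body presses on something with over 40 N, if the wrist force passes 120 N, or if a joint passes its speed limit or range.

ROBOT

A 6-joint arm with a two-finger parallel gripper is mounted at the origin on the work surface. World frame = base frame: x ahead of the robot, y to its left, z up, the work surface at z = 0. Lengths are in m, angles in rad, forces in N, time in s.
With the tool pointing down it reaches from about 0.35 to 0.875 m from the base axis. Payload 4.2 kg.
Tool frame: the origin (TCP) lies between the finger pads; the fingertips stand 17 mm ahead of it and the grasp point (between the pads) lies 2 mm behind it; x points along the fingers, y is the direction in which the jaws open and shut, and the axes are right-handed (so a half turn about x gives the same grasp; the last joint's range is limited). The gripper opens to 85 mm and grips with 20 to 120 N. Pads are 22 mm wide; open, the fingers measure 114 mm over their backs; the gripper's body (76 mm by 85 mm) begins 54 mm behind the grasp point. The pads swing forward as they close: fully open they stand 13 mm farther back than shut.
Start: joints at [-1.052, 0.385, 0.008, 0, -1.194, -0.259], TCP at [0.161, -0.604, 0.248] pointing down, gripper open.
Joint ranges: [-3.14, 3.14], [-1.21, 2.06], [-1.07, 1.41], [-3.16, 2.05], [-2.99, -0.16], [-3.1, 3.1]. Speed limits (rad/s): [2.79, 2.79, 3.14, 3.14, 3.14, 3.14].

INTERFACE

Orientations are given as a unit quaternion [x, y, z, w].
In Python, from cell import r, camera, get_calibration, order gives the robot as it stands.
- The arm moves only by the shell command python3 -m inch 'ROWS' [OPENING]. ROWS is JSON, a list of rows, each an object of numbers: "tx", "ty", "tz": the shift along the tool's x, y, z in cm; "wx", "wy", "wz": the turn, a rotation vector about the tool's x, y, z in rad. In form: [{"tx": .., "ty": .., "tz": .., "wx": .., "wy": .., "wz": ..}, ...]. A call has 1 to 12 rows; each row shifts and turns the commanded pose from where the row before left it, along the tool's axes as they then stand; what a row does not reach is not made up. A row lasts 1/12 s, in which the tool goes at most 41.7 mm and 7.16 degrees, less where a joint would pass 70% of its speed; a pose out of reach is approached as far as the arm can. A call with a gripper value outside its range is refused whole. OPENING is the gripper's target within -1 to 1 (shut at 1, half-way at 0, fully open at -1), set as the call begins (- or left out, the last holds). The fingers move at their own pace and stop on an object; the grip force is fixed at half the most. Time passes only in rows, so rows that do not move let the fingers close. It gives the time, the measured TCP pose, the force and the opening at its end, in the units of the state.
- r.get_state(): the state, without advancing time (a new reading comes with each control period).
- camera(name): name is "scene" or "top" or "wrist"; returns the picture (400x640x3 uint8, red, green, blue); there is no depth.
- get_calibration(name): a dict with "mtx" (3x3 intrinsics, pixels), "cam_to_world" (4x4, takes a point from camera to world coordinates); the wrist camera has in their place "tool_from_camera" (4x4, takes a point from camera to tool coordinates, whose origin is the TCP and whose axes are the tool frame's). Camera axes: x right, y up, looking along -z (the intrinsics and any distortion apply to the point x, -y, -z); pixel columns grow to the right and rows downward; lengths in m; the calibration is good to about 2 mm. A picture is of the moment at which its call begins: read the wrist's pose just before it. get_calibration takes no time and is no camera call.
- order.job_done(): hands the job in, once; it reports no verdict.
The state is a dict: "time": time; "qpos": joint angles; "joint_velocities": joint speeds; "tau": joint torques, N m; "ee_pos": TCP position; "orientation": TCP orientation; "ft_force": force on the tool from outside, world axes, zero at the start; "wrist_torque": the same for the moment, N m; "opening": finger opening in m.
Only numpy, scipy, OpenCV 4.12 (cv2) and the standard library are available. Lean on these libraries where they do the work, as an engineer would, in place of code of your own. Each camera call takes 0.05 s, during which the arm holds its last target.

## Working session

There is one attempt and no reset: what is moved stays moved. The work goes in short steps, Python scripts to look and compute and a shell command to move; the robot and the scene stay as the last step left them, time stands still between calls to the robot, and variables do not carry over. Pictures are saved under pics/ and viewed, and the job is handed in when it is done.

```bash
ls; mkdir -p pics; cat > h.py <<'E'
import numpy as np, cv2
from cell import r, camera, get_calibration, order
from scipy.spatial.transform import Rotation as R
def snap(n,f):
    s=r.get_state(); im=camera(n); cv2.imwrite('pics/'+f,im[:,:,::-1]); return s,im
def c2w(n,s=None):
    c=get_calibration(n)
    if 'cam_to_world' in c: T=np.array(c['cam_to_world'])
    else:
        W=np.eye(4); W[:3,:3]=R.from_quat(s['orientation']).as_matrix(); W[:3,3]=s['ee_pos']
        T=W@np.array(c['tool_from_camera'])
    return np.array(c['mtx']),T,c
def ray(n,u,v,s=None):
    K,T,c=c2w(n,s); d=None
    for k in c:
        if 'dist' in k: d=np.array(c[k],float)
    p=cv2.undistortPoints(np.array([[[u,v]]],float),K,d)[0,0]
    dv=T[:3,:3]@np.array([p[0],-p[1],-1.]); return T[:3,3],dv/np.linalg.norm(dv)
def onz(n,u,v,z,s=None):
    o,d=ray(n,u,v,s); return o+d*(z-o[2])/d[2]
def proj(n,P,s=None):
    K,T,c=c2w(n,s); q=np.linalg.inv(T)@np.append(P,1); q=np.array([q[0],-q[1],-q[2]])
    d=None
    for k in c:
        if 'dist' in k: d=np.array(c[k],float)
    return cv2.projectPoints(q.reshape(1,1,3),np.zeros(3),np.zeros(3),K,d)[0][0,0]
def tri(a,b):
    (o1,d1),(o2,d2)=a,b
    A=np.stack([d1,-d2],1); t=np.linalg.lstsq(A,o2-o1,rcond=None)[0]
    p,q=o1+t[0]*d1,o2+t[1]*d2; return (p+q)/2,np.linalg.norm(p-q)
E
python3 - <<'E'
from h import *
np.set_printoptions(precision=4,suppress=True)
for n in ['scene','top','wrist']:
    s,im=snap(n,n+'0.png'); print(n,get_calibration(n))
print(s)
E
```

```text
pics
scene {'mtx': array([[430.8454,   0.    , 316.2316],
       [  0.    , 430.8454, 199.9812],
       [  0.    ,   0.    ,   1.    ]]), 'cam_to_world': array([[ 0.6193, -0.5478,  0.5625,  1.4361],
       [ 0.7851,  0.4403, -0.4355, -0.6932],
       [-0.0091,  0.7114,  0.7028,  1.2837],
       [ 0.    ,  0.    ,  0.    ,  1.    ]])}
top {'mtx': array([[504.7654,   0.    , 323.08  ],
       [  0.    , 504.7654, 202.0189],
       [  0.    ,   0.    ,   1.    ]]), 'cam_to_world': array([[-0.004 ,  0.9911, -0.1329,  0.3532],
       [-1.    , -0.0051, -0.0077,  0.0036],
       [-0.0083,  0.1329,  0.9911,  1.7886],
       [ 0.    ,  0.    ,  0.    ,  1.    ]])}
wrist {'mtx': array([[278.0075,   0.    , 319.9827],
       [  0.    , 278.0075, 199.7979],
       [  0.    ,   0.    ,   1.    ]]), 'tool_from_camera': array([[-0.0005,  0.3153, -0.949 , -0.1245],
       [ 1.    ,  0.0003, -0.0004,  0.0004],
       [ 0.0002, -0.949 , -0.3153, -0.0822],
       [ 0.    ,  0.    ,  0.    ,  1.    ]])}
{'time': 0.1, 'qpos': array([-1.0524,  0.3855,  0.0068, -0.0004, -1.194 , -0.2586]), 'joint_velocities': array([ 0.    , -0.0042,  0.002 ,  0.0009, -0.0004, -0.0003]), 'tau': array([ -0.0006, -39.3318,  18.8929,   4.198 ,  -0.0026,  -0.    ]), 'ee_pos': array([ 0.1605, -0.6035,  0.2473]), 'orientation': array([-0.0908,  0.7013,  0.0922,  0.701 ]), 'ft_force': array([ 1.0825,  0.1915, -0.6515]), 'wrist_torque': array([ 0.0226, -0.0422, -0.0119]), 'opening': 0.08514106503022943}
```

View pics/scene0.png

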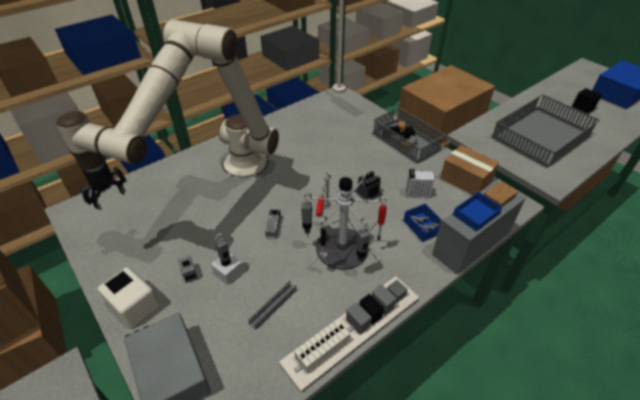

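View pics/top0.png

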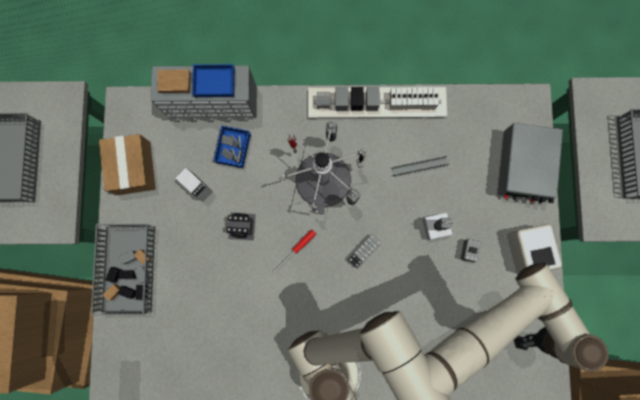

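View pics/wrist0.png

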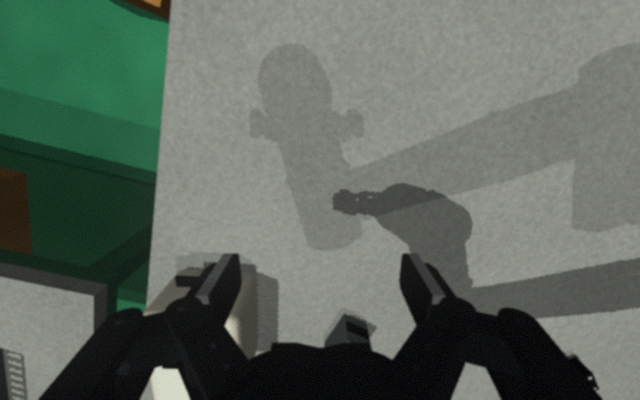

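Top view: carousel centred near (322,180) with its knob at (322,160), driver stand near (438,227). Scene view: knob at (346,184), driver at (224,250). I'll zoom in on both.

```bash
python3 - <<'E'
import cv2
t=cv2.imread('pics/top0.png'); s=cv2.imread('pics/scene0.png')
cv2.imwrite('pics/a.png',cv2.resize(t[115:265,250:400],None,fx=4,fy=4,interpolation=2)[:600,:600])
cv2.imwrite('pics/b.png',cv2.resize(s[165:285,270:410],None,fx=5,fy=5,interpolation=2))
cv2.imwrite('pics/c.png',cv2.hconcat([cv2.resize(t[200:260,410:470],(400,400),interpolation=2),cv2.resize(s[225:285,195:255],(400,400),interpolation=2)]))
E
```

```text
(no output)
```

View pics/a.png

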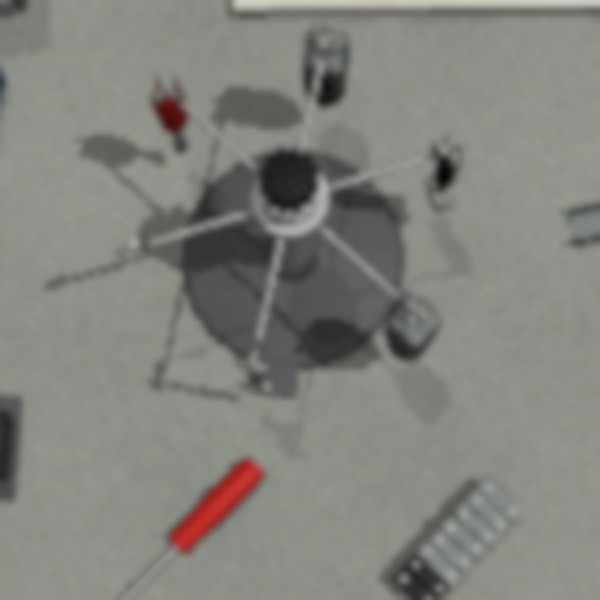

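View pics/b.png

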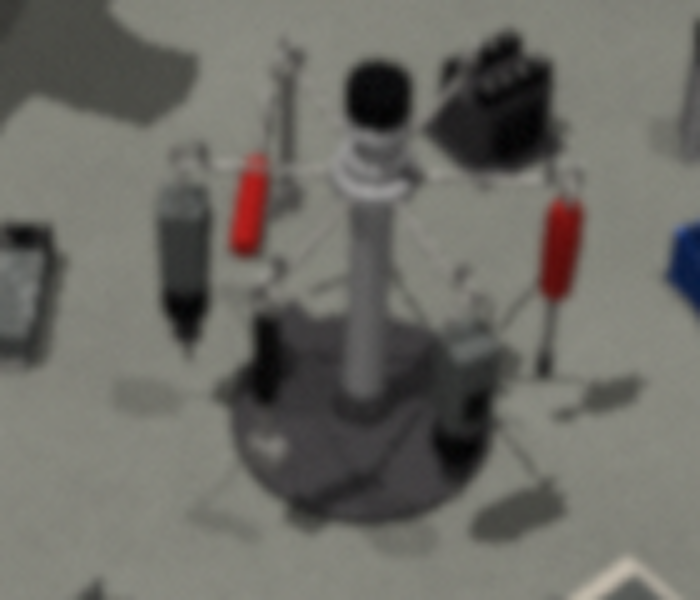

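View pics/c.png

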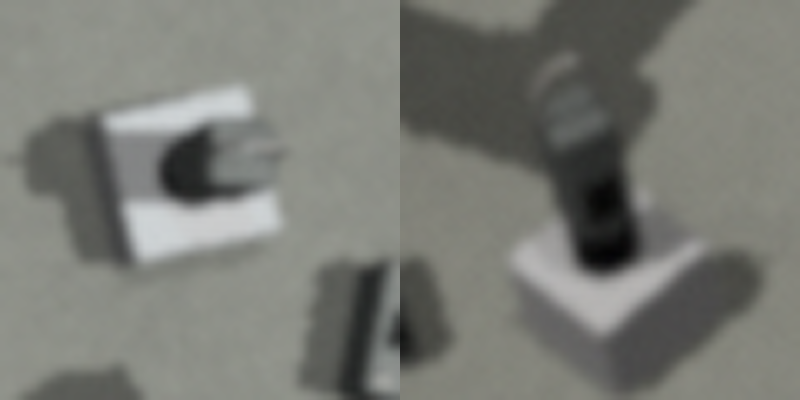

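```bash
python3 - <<'E'
from h import *
np.set_printoptions(precision=4,suppress=True)
f=lambda u,v:(250+(u+.5)/4-.5,115+(v+.5)/4-.5)
kt=onz('top',*f(289,178),.348)
g=lambda u,v:(270+(u+.5)/5-.5,165+(v+.5)/5-.5)
print('knob top',kt, onz('scene',*g(379,85),.348), 'disc',onz('top',*f(294,262),.014), 'lug',onz('top',*f(281,385),.014))
P=tri(ray('top',*f(289,178)),ray('scene',*g(379,85)));print(P)
ax=kt[:2]
for n,p in dict(top=(322,75),red=(178,110),left=(135,243),front=(258,370),r1=(437,157),r2=(405,300)).items():
    q=onz('top',*f(*p),.27); d=q[:2]-ax; print(n,q,np.linalg.norm(d),np.degrees(np.arctan2(d[1],d[0])))
    print('   scene crop', (proj('scene',q)-[270,165])*5)
t=lambda u,v:(410+u*60/400,200+v*60/400)
s=lambda u,v:(195+u*60/400,225+v*60/400)
for c in [(104,118),(246,86),(282,226),(138,265)]: print('stand',onz('top',*t(*c),.06))
for c in [(112,262),(242,200),(305,245),(205,333)]: print('stand s',onz('scene',*s(*c),.06))
print('bail top', onz('top',*t(262,152),.211))
E
```

```text
knob top [0.6724 0.0178 0.348 ] [0.6799 0.0124 0.348 ] disc [0.67  0.017 0.014] lug [0.5596 0.0289 0.014 ]
(array([0.674 , 0.0179, 0.3407]), np.float64(7.336291521115363e-05))
top [ 0.7708 -0.0072  0.27  ] 0.10151760716862852 -14.2771812273842
   scene crop [442.2931 259.8062]
red [0.7438 0.1041 0.27  ] 0.11190111531007532 50.398329227301225
   scene crop [537.9631 161.2237]
left [0.6397 0.1366 0.27  ] 0.1231825631791168 105.42376975274381
   scene crop [468.2054  60.8876]
front [0.5413 0.0427 0.27  ] 0.1334329409896888 169.28076688952325
   scene crop [277.1731  44.4083]
r1 [ 0.7055 -0.0952  0.27  ] 0.11774212491232915 -73.68048997898946
   scene crop [272.0821 264.5132]
r2 [ 0.5944 -0.0693  0.27  ] 0.11696294105410773 -131.82026181311468
   scene crop [198.3274 153.2423]
stand [ 0.5288 -0.3349  0.06  ]
stand [ 0.545  -0.4085  0.06  ]
stand [ 0.4727 -0.4243  0.06  ]
stand [ 0.4531 -0.3499  0.06  ]
stand s [ 0.4793 -0.4209  0.06  ]
stand s [ 0.4863 -0.3462  0.06  ]
stand s [ 0.5334 -0.3353  0.06  ]
stand s [ 0.5499 -0.4052  0.06  ]
bail top [ 0.4971 -0.3789  0.211 ]
```

The empty hook is the one towards +y (crop end (135,243)): nothing hangs there in either view. Its direction is about 107°, with the front at about 174°, so the turn is about +67°. I'll approach above the knob.

```bash
cat >> h.py <<'E'
np.set_printoptions(precision=4,suppress=True)
def plan(P=None,yaw=None):
    """yaw: heading of tool y axis, deg. Prints shift in current tool axes (cm), then rotvec in tool frame to vertical+yaw"""
    s=r.get_state(); M=R.from_quat(s['orientation']).as_matrix()
    print('pos',s['ee_pos'],'tooly yaw',np.degrees(np.arctan2(M[1,1],M[0,1])),'tilt',np.degrees(np.arccos(-M[2,0])),'q',s['qpos'],'t',s['time'],'open',s['opening'])
    if P is not None: print('shift cm',M.T@(np.array(P)-s['ee_pos'])*100)
    y=np.arctan2(M[1,1],M[0,1]) if yaw is None else np.radians(yaw)
    x=np.array([0,0,-1.]); yy=np.array([np.cos(y),np.sin(y),0]); D=np.stack([x,yy,np.cross(x,yy)],1)
    print('turn',R.from_matrix(M.T@D).as_rotvec()); print('tool axes\n',M)
    if P is not None: print('shift if turned first',D.T@(np.array(P)-s['ee_pos'])*100)
E
python3 -c "
from h import *
plan([.673,.017,.47])"
```

```text
pos [ 0.1605 -0.6036  0.2475] tooly yaw 104.87761538833057 tilt 0.09720780536191369 q [-1.0524  0.3854  0.0069 -0.0003 -1.194  -0.2586] t 0.15 open 0.0853961278919418
shift cm [-22.1816  46.8594  65.4688]
turn [ 0.     -0.0001 -0.0017]
tool axes
 [[-0.0005 -0.2568  0.9665]
 [ 0.0016  0.9665  0.2568]
 [-1.      0.0017 -0.0001]]
shift if turned first [-22.2534  46.8218  65.4713]
```

```bash
python3 -m inch '[{"tx":-4},{"tx":-4},{"tx":-3,"ty":1,"tz":1.5},{"tx":-3,"ty":1.5,"tz":2},{"tx":-3,"ty":1.8,"tz":2.4},{"tx":-2.5,"ty":2.0,"tz":2.6},{"tx":-2.5,"ty":2.2,"tz":2.4},{"ty":2.3,"tz":3.2},{"ty":2.3,"tz":3.2},{"ty":2.3,"tz":3.2},{"ty":2.3,"tz":3.2},{"ty":2.3,"tz":3.2}]' && python3 -m inch '[{"ty":2.3,"tz":3.2},{"ty":2.3,"tz":3.2},{"ty":2.3,"tz":3.2},{"ty":2.3,"tz":3.2},{"ty":2.3,"tz":3.2},{"ty":2.3,"tz":2.6},{"ty":2,"tz":1},{"ty":1},{},{}]'
python3 -c "
from h import *
snap('wrist','w1.png')
plan([.673,.017,.47])"
```

```text
pos [ 0.1605 -0.6037  0.2476] tooly yaw 104.8809873060826 tilt 0.07781134728531268 q [-1.0524  0.3853  0.0071 -0.0002 -1.194  -0.2586] t 0.2 open 0.08510193484677402
shift cm [-22.1827  46.857   65.4699]
turn [ 0.     -0.0001 -0.0014]
tool axes
 [[-0.0005 -0.2568  0.9665]
 [ 0.0013  0.9665  0.2568]
 [-1.      0.0014 -0.0001]]
shift if turned first [-22.2368  46.827   65.4731]invalid input
```

View pics/w1.png

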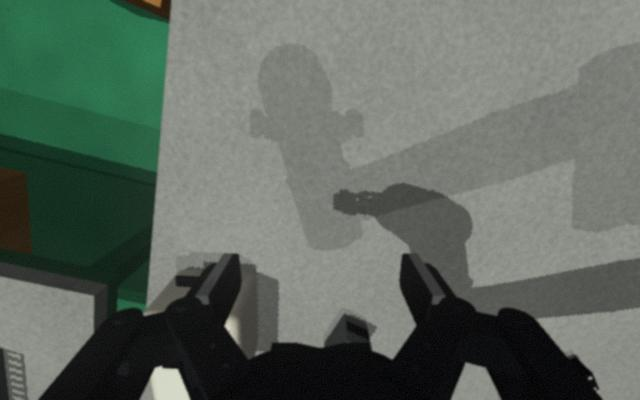

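```bash
python3 -m inch '[{"tx":-4,"ty":0,"tz":0,"wx":0,"wy":0,"wz":0},{"tx":-4,"ty":0,"tz":0,"wx":0,"wy":0,"wz":0},{"tx":-3,"ty":1,"tz":1.5,"wx":0,"wy":0,"wz":0},{"tx":-3,"ty":1.5,"tz":2,"wx":0,"wy":0,"wz":0},{"tx":-3,"ty":1.8,"tz":2.4,"wx":0,"wy":0,"wz":0},{"tx":-2.5,"ty":2,"tz":2.6,"wx":0,"wy":0,"wz":0},{"tx":-2.5,"ty":2.2,"tz":2.4,"wx":0,"wy":0,"wz":0},{"tx":0,"ty":2.3,"tz":3.2,"wx":0,"wy":0,"wz":0},{"tx":0,"ty":2.3,"tz":3.2,"wx":0,"wy":0,"wz":0},{"tx":0,"ty":2.3,"tz":3.2,"wx":0,"wy":0,"wz":0},{"tx":0,"ty":2.3,"tz":3.2,"wx":0,"wy":0,"wz":0},{"tx":0,"ty":2.3,"tz":3.2,"wx":0,"wy":0,"wz":0}]'
```

```text
time: 1.2
ee_pos: [0.3694, -0.3402, 0.4679]
orientation: [-0.092, 0.701, 0.092, 0.701]
ft_force: [0.4, 0.4, -0.3]
opening: 0.0856
```

```bash
python3 -m inch '[{"tx":0,"ty":2.8,"tz":2.7,"wx":0,"wy":0,"wz":0},{"tx":0,"ty":2.8,"tz":2.7,"wx":0,"wy":0,"wz":0},{"tx":0,"ty":2.8,"tz":2.7,"wx":0,"wy":0,"wz":0},{"tx":0,"ty":2.8,"tz":2.7,"wx":0,"wy":0,"wz":0},{"tx":0,"ty":2.8,"tz":2.7,"wx":0,"wy":0,"wz":0},{"tx":0,"ty":2.8,"tz":2.7,"wx":0,"wy":0,"wz":0},{"tx":0,"ty":2.8,"tz":2.7,"wx":0,"wy":0,"wz":0},{"tx":0,"ty":2.8,"tz":2.7,"wx":0,"wy":0,"wz":0},{"tx":0,"ty":2.8,"tz":2.7,"wx":0,"wy":0,"wz":0},{"tx":0,"ty":2.2,"tz":1.5,"wx":0,"wy":0,"wz":0},{"tx":0,"ty":0.5,"tz":0.5,"wx":0,"wy":0,"wz":0},{"tx":0,"ty":0,"tz":0,"wx":0,"wy":0,"wz":0}]'
python3 -c "
from h import *
snap('wrist','w1.png')
plan([.673,.017,.47])"
```

```text
time: 2.2
ee_pos: [0.552, -0.0031, 0.4666]
orientation: [-0.093, 0.702, 0.093, 0.7]
ft_force: [-0.3, -0.5, 0.3]
opening: 0.0858
pos [ 0.5514 -0.0044  0.4672] tooly yaw 104.9625981835108 tilt 0.07995014421128471 q [ 0.2861  0.1917  0.2695  0.0001 -1.6499 -1.5957] t 2.25 open 0.08571706115165303
shift cm [-0.294  -1.0711 12.297 ]
turn [-0.     -0.0014  0.0002]
tool axes
 [[-0.0013 -0.2582  0.9661]
 [-0.0005  0.9661  0.2582]
 [-1.     -0.0002 -0.0014]]
shift if turned first [-0.2771 -1.0711 12.2974]
```

View pics/w1.png

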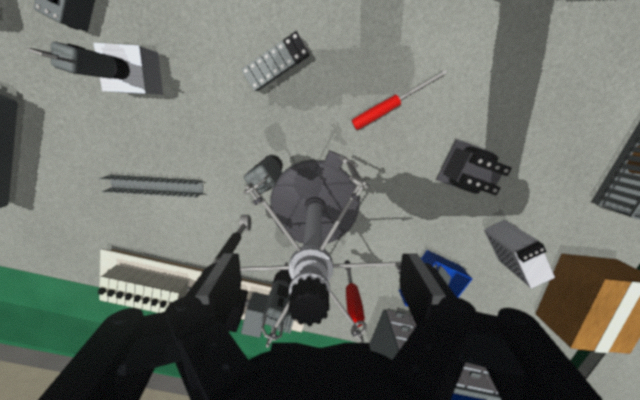

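```bash
python3 - <<'E'
import cv2
t=cv2.imread('pics/w1.png')
cv2.imwrite('pics/w1a.png',cv2.resize(t[140:350,220:430],(600,600),interpolation=2))
cv2.imwrite('pics/w1b.png',cv2.resize(t[25:115,25:185],(800,450),interpolation=2))
E
```

```text
(no output)
```

View pics/w1a.png

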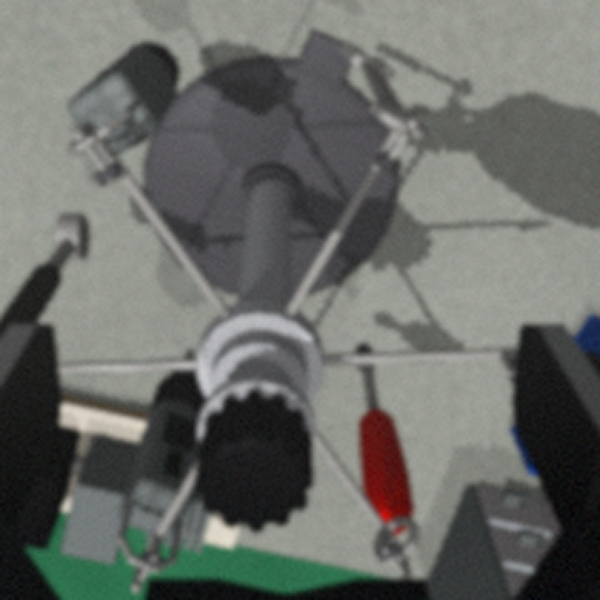

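View pics/w1b.png

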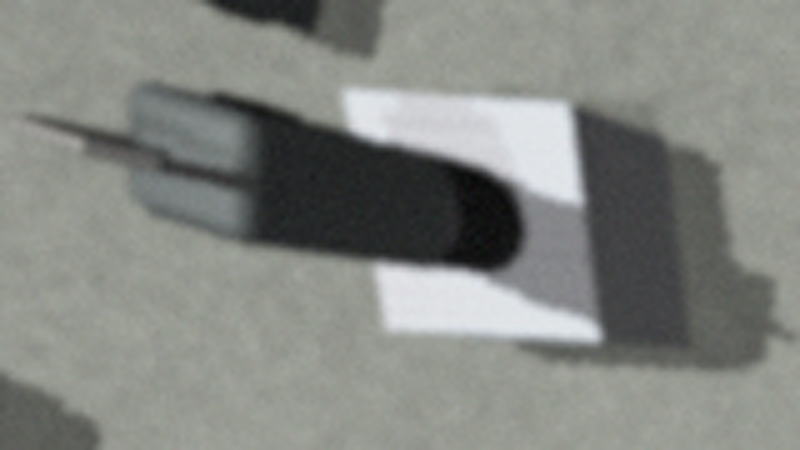

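```bash
cat > m.py <<'E'
from h import *
import sys
s=r.get_state()
w=lambda u,v:(220+(u+.5)*.35-.5,140+(v+.5)*.35-.5)
for n,p,z in [('disc',(272,174),.014),('disc l',(145,172),.014),('disc r',(400,172),.014),('disc bottom',(272,292),.014),('disc top',(250,54),.014),('knob top',(255,466),.348),('lugL',(312,32),.014),('lugR',(362,50),.014),('lugmid',(337,41),.014),
 ('front tip',(400,130),.275),('r2 tip',(92,145),.275),('arm L',(60,370),.263),('arm R',(500,355),.263)]:
    print(n,onz('wrist',*w(*p),z,s))
f=lambda u,v:(250+(u+.5)/4-.5,115+(v+.5)/4-.5)
print('tri knob',tri(ray('top',*f(289,178)),ray('wrist',*w(255,466),s)))
E
python3 m.py
```

```text
disc [0.6613 0.014  0.014 ]
disc l [ 0.6848 -0.0805  0.014 ]
disc r [0.6344 0.1083 0.014 ]
disc bottom [0.7584 0.0393 0.014 ]
disc top [ 0.576  -0.0249  0.014 ]
knob top [0.6633 0.0139 0.348 ]
lugL [0.5489 0.0146 0.014 ]
lugR [0.5521 0.0533 0.014 ]
lugmid [0.5505 0.0339 0.014 ]
front tip [0.5437 0.0425 0.275 ]
r2 tip [ 0.5829 -0.0792  0.275 ]
arm L [ 0.7008 -0.0755  0.263 ]
arm R [0.6392 0.1238 0.263 ]
tri knob (array([0.6764, 0.0173, 0.3311]), np.float64(0.0014353988449471984))
```

```bash
cat > circ.py <<'E'
from h import *
from scipy.optimize import least_squares
s=r.get_state()
def fit(n,img,roi):
    im=cv2.imread(img).astype(int); u0,v0,u1,v1=roi
    sub=im[v0:v1,u0:u1]; 
    B,G,Rr=sub[...,0],sub[...,1],sub[...,2]
    m=((sub.mean(2)<105)&(Rr-G>-1)&(abs(B-G)<25)).astype(np.uint8)
    m=cv2.morphologyEx(m,cv2.MORPH_CLOSE,np.ones((3,3)))
    k,l,st,_=cv2.connectedComponentsWithStats(m); i=1+np.argmax(st[1:,4]); m=(l==i).astype(np.uint8)
    cv2.imwrite('pics/mask_%s.png'%n,cv2.resize(np.hstack([m*255,np.clip(sub.mean(2),0,255).astype(np.uint8)]),None,fx=2,fy=2))
    c=max(cv2.findContours(m,cv2.RETR_EXTERNAL,cv2.CHAIN_APPROX_NONE)[0],key=len)[:,0]+[u0,v0]
    P=np.array([onz(n,u,v,.014,s)[:2] for u,v in c])
    f=lambda p:np.hypot(P[:,0]-p[0],P[:,1]-p[1])-.1
    q=least_squares(f,[.667,.016],loss='cauchy',f_scale=.0015); print(n,q.x,(abs(q.fun)<.003).mean(),len(P))
fit('wrist','pics/w1.png',(255,150,375,250)); fit('top','pics/top0.png',(285,140,365,220))
im=cv2.imread('pics/w1.png'); print(im[200,300],im[190,280],im[175,345],im[120,230])
E
python3 circ.py
```

```text
wrist [0.6597 0.0181] 0.1969439728353141 589
top [0.6691 0.0169] 0.42424242424242425 198
[90 84 86] [95 87 90] [78 76 76] [144 151 152]
```

```bash
python3 -c "
import cv2,numpy as np
a=cv2.imread('pics/mask_wrist.png');b=cv2.imread('pics/mask_top.png')
w=max(a.shape[1],b.shape[1]);p=lambda x:cv2.copyMakeBorder(x,0,0,0,w-x.shape[1],0)
cv2.imwrite('pics/mm.png',np.vstack([p(a),p(b)]))"
```

```text
(no output)
```

View pics/mm.png

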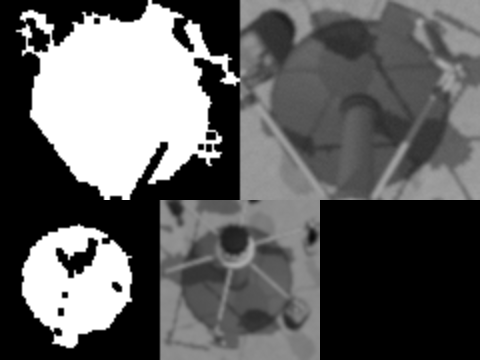

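```bash
python3 -m inch '[{"tx":1,"ty":-0.2,"tz":2.5,"wx":0,"wy":0,"wz":0},{"tx":1,"ty":-0.2,"tz":3,"wx":0,"wy":0,"wz":0},{"tx":1,"ty":-0.3,"tz":3,"wx":0,"wy":0,"wz":0},{"tx":1,"ty":-0.2,"tz":2.2,"wx":0,"wy":0,"wz":0},{"tx":1,"ty":0,"tz":1,"wx":0,"wy":0,"wz":0},{"tx":1,"ty":0,"tz":0,"wx":0,"wy":0,"wz":0},{"tx":0,"ty":0,"tz":0,"wx":0,"wy":0,"wz":0},{"tx":0,"ty":0,"tz":0,"wx":0,"wy":0,"wz":0}]'
python3 -c "
from h import *
s,_=snap('wrist','w2.png')
plan([.668,.017,.41])
for z in (.348,.333,.263,.014):
  for p in [(.668,.017),(.661,.015)]: print(z,p,proj('wrist',[*p,z],s))"
```

```text
time: 2.92
ee_pos: [0.6656, 0.0154, 0.4084]
orientation: [-0.091, 0.701, 0.091, 0.701]
ft_force: [0.2, -0.1, 0.4]
opening: 0.0855
pos [0.6657 0.0156 0.4096] tooly yaw 104.85098762620707 tilt 0.11362657041400986 q [ 0.2661  0.4082  0.4343  0.0008 -1.5951 -1.5777] t 2.9667 open 0.08498639233421203
shift cm [-0.0441  0.0783  0.2571]
turn [0.     0.0018 0.0007]
tool axes
 [[ 0.002  -0.2563  0.9666]
 [-0.0002  0.9666  0.2563]
 [-1.     -0.0007  0.0018]]
shift if turned first [-0.0445  0.0783  0.257 ]
0.348 (0.668, 0.017) [320.6543 230.4877]
0.348 (0.661, 0.015) [320.4641 221.2337]
0.333 (0.668, 0.017) [320.6095 222.4034]
0.333 (0.661, 0.015) [320.4314 213.678 ]
0.263 (0.668, 0.017) [320.4598 195.4349]
0.263 (0.661, 0.015) [320.3227 188.5551]
0.014 (0.668, 0.017) [320.2378 155.4417]
0.014 (0.661, 0.015) [320.1624 151.5298]
```

View pics/w2.png

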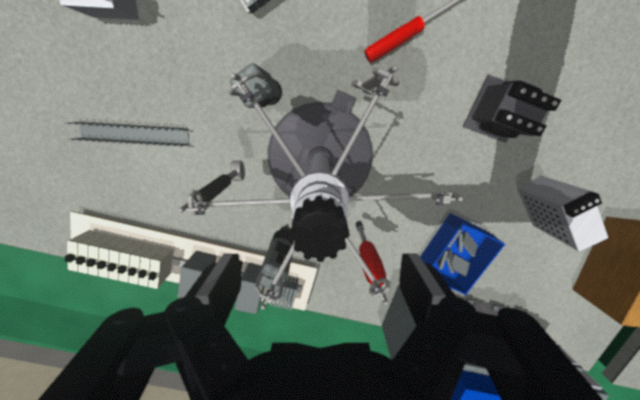

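```bash
python3 - <<'E'
import cv2
t=cv2.imread('pics/w2.png')
cv2.imwrite('pics/w2a.png',cv2.resize(t[60:310,180:480],(720,600),interpolation=2))
E
```

```text
(no output)
```

View pics/w2a.png

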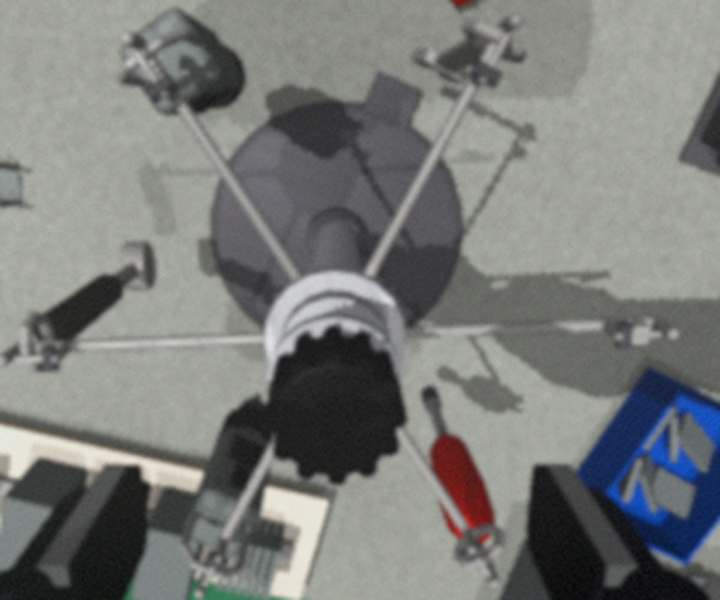

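```bash
cat > m2.py <<'E'
from h import *
s=r.get_state()
w=lambda u,v:(180+(u+.5)/2.4-.5,60+(v+.5)/2.4-.5)
o=lambda p,z:onz('wrist',*w(*p),z,s)[:2]
for n,p in [('l',(211,218)),('r',(463,225)),('t',(330,100)),('b?',(337,338))]: print(n,o(p,.014))
P=np.array([o(p,.014) for p in [(211,218),(463,225),(330,100),(230,150),(216,260),(440,145),(455,285),(240,300)]])
A=np.c_[2*P,np.ones(len(P))]; c=np.linalg.lstsq(A,(P**2).sum(1),rcond=None)[0]; print('circle',c[:2],np.sqrt(c[2]+c[0]**2+c[1]**2))
a=lambda d:np.degrees(np.arctan2(d[1],d[0]))
for p in [(400,83),(381,72),(420,92),(365,108),(412,125)]: q=o(p,.014); print('lug',q,a(q-c[:2]))
k=o((336,411),.348); print('knob',k)
for n,p in dict(empty=(672,333),f=(490,70),r2=(140,70),r1=(45,345),).items(): q=o(p,.27); d=q-k; print(n,q,np.linalg.norm(d),a(d))
for n,p,p2 in [('empty',(420,329),(610,326)),('f',(372,272),(470,92)),('r2',(295,277),(190,110)),('r1',(262,340),(60,347)),('back',(272,440),(228,535))]: d=o(p2,.2625)-o(p,.2625); print('arm',n,a(d))
E
python3 m2.py
```

```text
l [ 0.6855 -0.0797]
r [0.6406 0.111 ]
t [ 0.5784 -0.0123]
b? [0.7554 0.04  ]
circle [0.6704 0.0189] 0.09941813341381078
lug [0.554  0.0341] 172.55746051641648
lug [0.5503 0.0186] -179.8845609072062
lug [0.5561 0.05  ] 164.76771213653154
lug [0.5771 0.0141] -177.04863547621324
lug [0.5797 0.051 ] 160.48581754365912
knob [0.6694 0.0168]
empty [0.6341 0.152 ] 0.13980019329305693 104.60401655252831
f [0.557  0.0455] 0.11603202781895272 165.64157838629248
r2 [ 0.5899 -0.079 ] 0.12437961652969859 -129.68064683809413
r1 [ 0.7063 -0.0997] 0.12214635329492111 -72.39307151745842
arm empty 105.79713604272763
arm f 167.54088031112275
arm r2 -134.43747139905264
arm r1 -73.05989727118771
arm back -9.249277362125587
```

```bash
python3 -m inch '[{"tx":0.5,"ty":0.1,"tz":0.4,"wx":0,"wy":0,"wz":0},{"tx":1,"ty":0,"tz":0,"wx":0,"wy":0,"wz":0},{"tx":1.5,"ty":0,"tz":0,"wx":0,"wy":0,"wz":0},{"tx":1.5,"ty":0,"tz":0,"wx":0,"wy":0,"wz":0},{"tx":1.2,"ty":0,"tz":0,"wx":0,"wy":0,"wz":0},{"tx":0.8,"ty":0,"tz":0,"wx":0,"wy":0,"wz":0},{"tx":0.5,"ty":0,"tz":0,"wx":0,"wy":0,"wz":0},{"tx":0,"ty":0,"tz":0,"wx":0,"wy":0,"wz":0},{"tx":0,"ty":0,"tz":0,"wx":0,"wy":0,"wz":0}]'
python3 -m inch '[{"tx":0,"ty":0,"tz":0,"wx":0,"wy":0,"wz":0},{"tx":0,"ty":0,"tz":0,"wx":0,"wy":0,"wz":0},{"tx":0,"ty":0,"tz":0,"wx":0,"wy":0,"wz":0},{"tx":0,"ty":0,"tz":0,"wx":0,"wy":0,"wz":0},{"tx":0,"ty":0,"tz":0,"wx":0,"wy":0,"wz":0},{"tx":0,"ty":0,"tz":0,"wx":0,"wy":0,"wz":0}]' 0.4
python3 -c "
from h import *
s,_=snap('wrist','w3.png')
plan([.669,.017,.339])"
```

```text
time: 3.72
ee_pos: [0.6704, 0.0185, 0.3382]
orientation: [-0.092, 0.701, 0.092, 0.701]
ft_force: [-0.4, 0.4, 1.6]
opening: 0.0855
time: 4.22
ee_pos: [0.6711, 0.0162, 0.3394]
orientation: [-0.092, 0.7, 0.09, 0.702]
ft_force: [1.7, -6.9, 1.6]
opening: 0.0386
pos [0.6711 0.0162 0.3394] tooly yaw 104.81133211767832 tilt 0.2595085255737536 q [ 0.2661  0.4251  0.2925  0.004  -1.436  -1.579 ] t 4.2667 open 0.03795155058217121
shift cm [ 0.039   0.1347 -0.1841]
turn [0.     0.0022 0.004 ]
tool axes
 [[ 0.0032 -0.2556  0.9668]
 [-0.0033  0.9668  0.2556]
 [-1.     -0.004   0.0022]]
shift if turned first [ 0.0399  0.1346 -0.184 ]
```

View pics/w3.png

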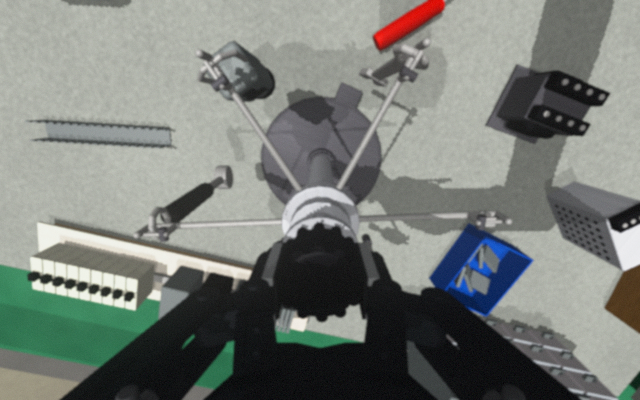

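```bash
python3 -m inch '[{"tx":0,"ty":-0.2,"tz":0,"wx":-0.02,"wy":0,"wz":0},{"tx":0,"ty":0,"tz":0,"wx":-0.04,"wy":0,"wz":0},{"tx":0,"ty":0,"tz":0,"wx":-0.06,"wy":0,"wz":0},{"tx":0,"ty":0,"tz":0,"wx":-0.07,"wy":0,"wz":0},{"tx":0,"ty":0,"tz":0,"wx":-0.07,"wy":0,"wz":0},{"tx":0,"ty":0,"tz":0,"wx":-0.07,"wy":0,"wz":0},{"tx":0,"ty":0,"tz":0,"wx":-0.07,"wy":0,"wz":0},{"tx":0,"ty":0,"tz":0,"wx":-0.07,"wy":0,"wz":0},{"tx":0,"ty":0,"tz":0,"wx":-0.07,"wy":0,"wz":0},{"tx":0,"ty":0,"tz":0,"wx":-0.07,"wy":0,"wz":0},{"tx":0,"ty":0,"tz":0,"wx":-0.07,"wy":0,"wz":0},{"tx":0,"ty":0,"tz":0,"wx":-0.07,"wy":0,"wz":0}]' 0.6
python3 -m inch '[{"tx":0,"ty":0,"tz":0,"wx":-0.07,"wy":0,"wz":0},{"tx":0,"ty":0,"tz":0,"wx":-0.07,"wy":0,"wz":0},{"tx":0,"ty":0,"tz":0,"wx":-0.07,"wy":0,"wz":0},{"tx":0,"ty":0,"tz":0,"wx":-0.07,"wy":0,"wz":0},{"tx":0,"ty":0,"tz":0,"wx":-0.06,"wy":0,"wz":0},{"tx":0,"ty":0,"tz":0,"wx":-0.04,"wy":0,"wz":0},{"tx":0,"ty":0,"tz":0,"wx":-0.027,"wy":0,"wz":0},{"tx":0,"ty":0,"tz":0,"wx":0,"wy":0,"wz":0},{"tx":0,"ty":0,"tz":0,"wx":0,"wy":0,"wz":0}]'
python3 -c "
from h import *
s,_=snap('wrist','w4.png')
snap('top','t4.png')
plan([.669,.017,.339]);print(s['ft_force'],s['wrist_torque'])
t=cv2.imread('pics/w4.png')
cv2.imwrite('pics/w4a.png',cv2.resize(t[0:300,160:480],(640,600),interpolation=2))
t=cv2.imread('pics/t4.png');cv2.imwrite('pics/t4a.png',cv2.resize(t[115:265,250:400],(600,600),interpolation=2))
"
```

```text
time: 5.27
ee_pos: [0.6724, 0.0144, 0.3394]
orientation: [-0.344, 0.617, 0.341, 0.62]
ft_force: [5.6, -7.1, 2.1]
opening: 0.0384
time: 6.02
ee_pos: [0.6735, 0.014, 0.3394]
orientation: [-0.463, 0.536, 0.457, 0.538]
ft_force: [8.3, -8.1, 0.9]
opening: 0.0384
pos [0.6735 0.0139 0.3394] tooly yaw 171.1504152299969 tilt 0.4762044426141913 q [ 0.2625  0.4272  0.2952  0.0055 -1.4325 -0.4177] t 6.1167 open 0.038185788243716406
shift cm [0.0346 0.4951 0.2336]
turn [-0.     -0.0024  0.0079]
tool axes
 [[ 0.0075 -0.9881  0.1539]
 [-0.0036  0.1538  0.9881]
 [-1.     -0.0079 -0.0024]]
shift if turned first [0.0391 0.4948 0.2335]
[ 8.3103 -8.1197  0.9412] [-2.126  -1.8836  0.169 ]
```

View pics/w4a.png

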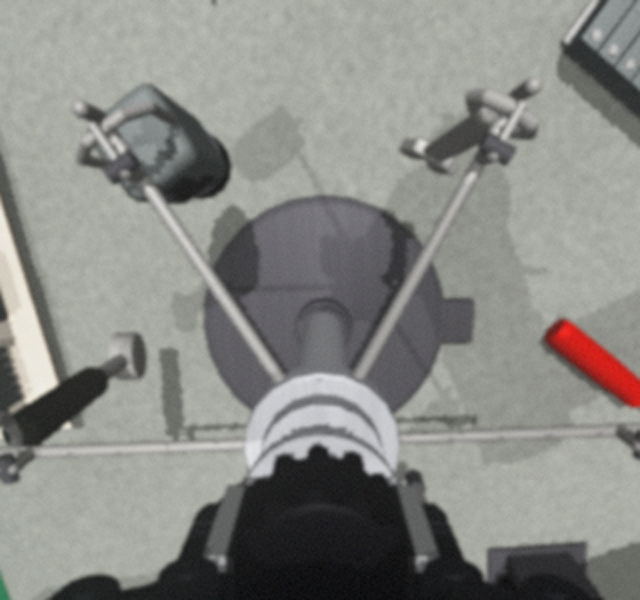

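View pics/t4a.png

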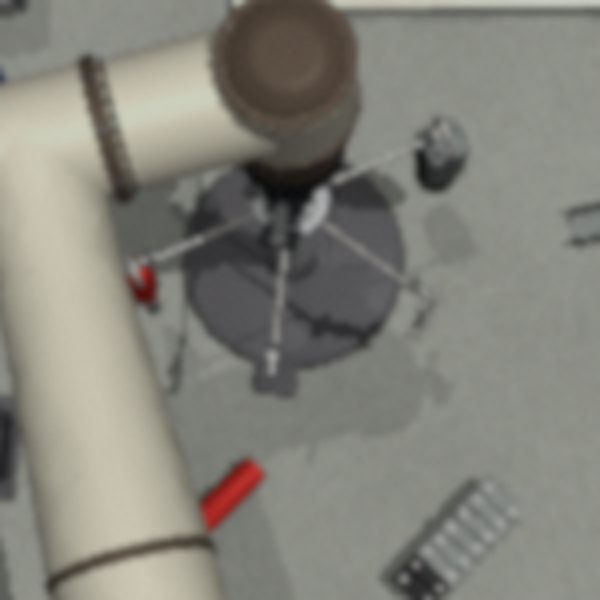

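```bash
cat > m4.py <<'E'
from h import *
s=r.get_state()
w=lambda u,v:(160+(u+.5)/2-.5,(v+.5)/2-.5)
o=lambda p,z:onz('wrist',*w(*p),z,s)[:2]
a=lambda d:np.degrees(np.arctan2(d[1],d[0]))%360
P=np.array([o(p,.014) for p in [(205,310),(442,310),(325,195),(240,225),(408,225),(215,358),(433,360),(240,400)]])
A=np.c_[2*P,np.ones(len(P))]; c=np.linalg.lstsq(A,(P**2).sum(1),rcond=None)[0]; c=c[:2];print('circle',c)
for p in [(473,298),(473,342),(474,320),(458,320)]: print('lug',o(p,.014),a(o(p,.014)-c))
print('lug edges',a(o((472,298),.014)-o((442,298),.014)),a(o((472,342),.014)-o((442,344),.014)))
for n,p,p2 in [('empty',(410,438),(610,431)),('l',(240,447),(30,452)),('fl',(280,377),(150,188)),('fr',(362,372),(470,182))]: print('arm',n,a(o(p2,.2625)-o(p,.2625)))
f=lambda u,v:(250+(u+.5)/4-.5,115+(v+.5)/4-.5)
t=lambda p,z:onz('top',*f(*p),z)[:2]
print('top lug',t((275,381),.014),'edges',[t(p,.014) for p in [(255,392),(297,396),(255,365),(300,368)]])
for n,p,p2 in [('empty',(284,250),(273,350)),('l',(250,217),(140,262)),('tr',(335,183),(420,148)),('r',(325,228),(405,285))]: print('top arm',n,a(t(p2,.2625)-t(p,.2625)))
print('tip top',t((271,368),.28))
E
python3 m4.py
```

```text
circle [0.6722 0.0136]
lug [0.5509 0.0141] 179.75249322717278
lug [0.5534 0.0501] 162.9240111401469
lug [0.5513 0.032 ] 171.33959899348307
lug [0.5641 0.03  ] 171.3547091200945
lug edges 171.19657255165347 175.14076094327345
arm empty 173.46995665151297
arm l 352.7854761562326
arm fl 293.77509371740945
arm fr 233.46598165067945
top lug [0.5632 0.0342] edges [array([0.5535, 0.0519]), array([0.5497, 0.0148]), array([0.5775, 0.0519]), array([0.5746, 0.012 ])]
top arm empty 173.62421965455007
top arm l 112.31588379010203
top arm tr 292.44789893742615
top arm r 233.73430414814527
tip top [0.5416 0.0326]
```

```bash
python3 -m inch '[{"tx":0,"ty":-0.1,"tz":-0.1,"wx":0.01,"wy":0,"wz":0},{"tx":0,"ty":-0.1,"tz":-0.1,"wx":0.015,"wy":0,"wz":0},{"tx":0,"ty":0,"tz":0,"wx":0,"wy":0,"wz":0},{"tx":0,"ty":0,"tz":0,"wx":0,"wy":0,"wz":0},{"tx":0,"ty":0,"tz":0,"wx":0,"wy":0,"wz":0}]'
python3 -m inch '[{"tx":0,"ty":0,"tz":0,"wx":0,"wy":0,"wz":0},{"tx":0,"ty":0,"tz":0,"wx":0,"wy":0,"wz":0},{"tx":0,"ty":0,"tz":0,"wx":0,"wy":0,"wz":0},{"tx":0,"ty":0,"tz":0,"wx":0,"wy":0,"wz":0},{"tx":0,"ty":0,"tz":0,"wx":0,"wy":0,"wz":0},{"tx":0,"ty":0,"tz":0,"wx":0,"wy":0,"wz":0},{"tx":-1,"ty":0,"tz":0,"wx":0,"wy":0,"wz":0},{"tx":-2,"ty":0,"tz":0,"wx":0,"wy":0,"wz":0},{"tx":-3,"ty":0,"tz":0,"wx":0,"wy":0,"wz":0},{"tx":-3,"ty":0,"tz":0,"wx":0,"wy":0,"wz":0},{"tx":0,"ty":0,"tz":0,"wx":0,"wy":0,"wz":0},{"tx":0,"ty":0,"tz":0,"wx":0,"wy":0,"wz":0}]' -1
python3 -c "
from h import *
s,_=snap('wrist','w5.png')
plan([.497,-.379,.43])
t=cv2.imread('pics/w5.png')
cv2.imwrite('pics/w5a.png',cv2.resize(t[60:310,200:520],(768,600),interpolation=2))
"
```

```text
time: 6.53
ee_pos: [0.6735, 0.0139, 0.3394]
orientation: [-0.454, 0.542, 0.452, 0.544]
ft_force: [4.0, -3.4, 4.7]
opening: 0.0384
time: 7.53
ee_pos: [0.6729, 0.0143, 0.4312]
orientation: [-0.454, 0.541, 0.452, 0.545]
ft_force: [0.3, 0.1, -0.7]
opening: 0.0857
pos [0.6725 0.0144 0.4289] tooly yaw 169.74705892534504 tilt 0.1220853922242757 q [ 0.2611  0.424   0.5052 -0.0004 -1.6499 -0.4401] t 7.5833 open 0.08510069163670209
shift cm [ -0.1751  10.2659 -41.8351]
turn [0.     0.0012 0.0017]
tool axes
 [[ 0.0019 -0.984   0.178 ]
 [ 0.0009  0.178   0.984 ]
 [-1.     -0.0017  0.0012]]
shift if turned first [ -0.1053  10.2661 -41.8353]
```

View pics/w5a.png

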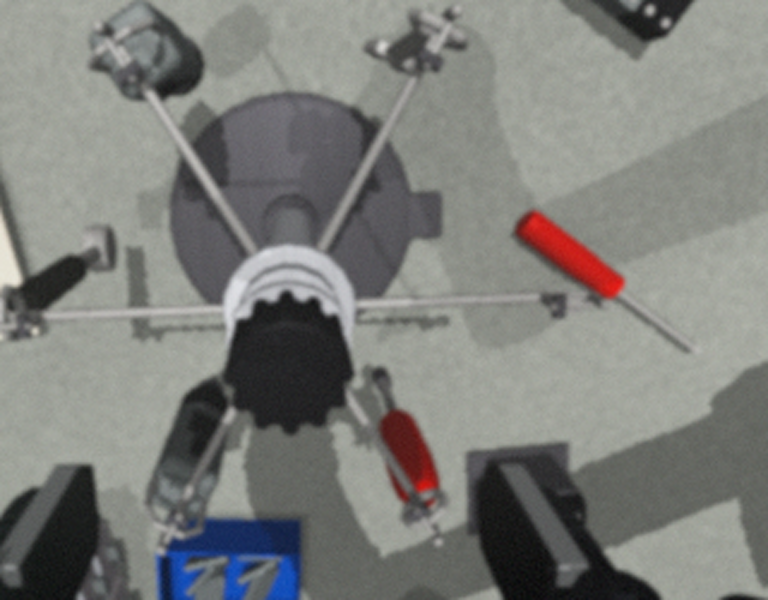

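```bash
cat > m5.py <<'E'
from h import *
s=r.get_state()
w=lambda u,v:(200+(u+.5)/2.4-.5,60+(v+.5)/2.4-.5)
o=lambda p,z:onz('wrist',*w(*p),z,s)[:2]
a=lambda d:np.degrees(np.arctan2(d[1],d[0]))%360
P=np.array([o(p,.014) for p in [(171,210),(412,205),(293,93),(205,130),(378,128),(183,258),(403,260),(190,278)]])
A=np.c_[2*P,np.ones(len(P))]; c=np.linalg.lstsq(A,(P**2).sum(1),rcond=None)[0]; c=c[:2];print('circle',c)
for p in [(441,193),(441,238),(441,215),(425,215)]: print('lug',o(p,.014),a(o(p,.014)-c))
print('knob',o((290,365),.348))
for n,p,p2 in [('empty',(360,304),(540,298)),('l',(220,311),(50,316)),('fl',(250,250),(150,92)),('fr',(322,247),(415,85))]: print('arm',n,a(o(p2,.2625)-o(p,.2625)))
print('tip',o((606,299),.28))
E
python3 m5.py
```

```text
circle [0.6689 0.0153]
lug [0.5488 0.0154] 179.9676488966636
lug [0.5526 0.0512] 162.83768096029448
lug [0.5506 0.0327] 171.6299462312124
lug [0.5633 0.0304] 171.85704120839304
knob [0.6706 0.012 ]
arm empty 171.73343804231146
arm l 351.5026727933104
arm fl 291.031021873996
arm fr 230.80264689940523
tip [0.538 0.032]
```

Hook and lug now agree (171.5° against 171.7°), so the empty hook faces the front. Next I go to the driver: turn by about −67°, then translate.

```bash
python3 -m inch '[{"tx":0,"ty":0,"tz":0,"wx":0.08,"wy":0,"wz":0},{"tx":0,"ty":0,"tz":0,"wx":0.11,"wy":0,"wz":0},{"tx":0,"ty":0,"tz":0,"wx":0.11,"wy":0,"wz":0},{"tx":0,"ty":0,"tz":0,"wx":0.11,"wy":0,"wz":0},{"tx":0,"ty":0,"tz":0,"wx":0.11,"wy":0,"wz":0},{"tx":0,"ty":0,"tz":0,"wx":0.11,"wy":0,"wz":0},{"tx":0,"ty":0,"tz":0,"wx":0.11,"wy":0,"wz":0},{"tx":0,"ty":0,"tz":0,"wx":0.11,"wy":0,"wz":0},{"tx":0,"ty":0,"tz":0,"wx":0.11,"wy":0,"wz":0},{"tx":0,"ty":0,"tz":0,"wx":0.11,"wy":0,"wz":0},{"tx":0,"ty":0,"tz":0,"wx":0.09,"wy":0,"wz":0},{"tx":0,"ty":0,"tz":0,"wx":0,"wy":0,"wz":0}]'
python3 -c "
from h import *
plan([.495,-.379,.40])"
```

```text
time: 8.58
ee_pos: [0.6722, 0.0144, 0.4263]
orientation: [-0.081, 0.703, 0.081, 0.701]
ft_force: [0.0, -0.4, -0.5]
opening: 0.0853
pos [0.6722 0.0144 0.4263] tooly yaw 103.20299232668451 tilt 0.1651212123427724 q [ 0.2612  0.4258  0.5019 -0.0004 -1.6497 -1.6016] t 8.5833 open 0.08531597883093511
shift cm [  2.6986 -34.2502 -26.2299]
turn [ 0.     -0.0029 -0.0003]
tool axes
 [[-0.0029 -0.2284  0.9736]
 [-0.0003  0.9736  0.2284]
 [-1.      0.0003 -0.0029]]
shift if turned first [  2.6343 -34.2494 -26.2375]
```

```bash
python3 -m inch '[{"tx":0,"ty":-1.7,"tz":-1.3,"wx":0,"wy":0,"wz":0},{"tx":0,"ty":-3,"tz":-2.3,"wx":0,"wy":0,"wz":0},{"tx":0,"ty":-3.2,"tz":-2.5,"wx":0,"wy":0,"wz":0},{"tx":0,"ty":-3.2,"tz":-2.5,"wx":0,"wy":0,"wz":0},{"tx":0,"ty":-3.2,"tz":-2.5,"wx":0,"wy":0,"wz":0},{"tx":0,"ty":-3.2,"tz":-2.5,"wx":0,"wy":0,"wz":0},{"tx":0.5,"ty":-3.2,"tz":-2.5,"wx":0,"wy":0,"wz":0},{"tx":0.5,"ty":-3.2,"tz":-2.5,"wx":0,"wy":0,"wz":0},{"tx":0.5,"ty":-3.2,"tz":-2.5,"wx":0,"wy":0,"wz":0},{"tx":0.5,"ty":-3.2,"tz":-2.5,"wx":0,"wy":0,"wz":0},{"tx":0.5,"ty":-2.6,"tz":-1.8,"wx":0,"wy":0,"wz":0},{"tx":0,"ty":-1.3,"tz":-0.8,"wx":0,"wy":0,"wz":0}]'
python3 -m inch '[{"tx":0,"ty":0,"tz":0,"wx":0,"wy":0,"wz":0},{"tx":0,"ty":0,"tz":0,"wx":0,"wy":0,"wz":0}]'
python3 -c "
from h import *
s,_=snap('wrist','w6.png')
plan([.495,-.379,.40])
t=cv2.imread('pics/w6.png')
cv2.imwrite('pics/w6a.png',cv2.resize(t[120:280,220:420],(750,600),interpolation=2))
"
```

```text
time: 9.58
ee_pos: [0.4936, -0.3814, 0.4007]
orientation: [-0.081, 0.704, 0.082, 0.701]
ft_force: [0.1, 0.3, -0.8]
opening: 0.0853
time: 9.75
ee_pos: [0.4955, -0.3793, 0.4018]
orientation: [-0.081, 0.703, 0.082, 0.702]
ft_force: [-0.4, -0.2, 0.5]
opening: 0.0852
pos [ 0.496  -0.3786  0.4022] tooly yaw 103.33214441370545 tilt 0.06692894447035115 q [-0.3931  0.3278  0.2982 -0.0003 -1.5423 -0.945 ] t 9.8 open 0.08553047177444295
shift cm [ 0.2194 -0.0177 -0.1051]
turn [ 0.     -0.0007 -0.0009]
tool axes
 [[-0.0009 -0.2306  0.973 ]
 [ 0.0007  0.973   0.2306]
 [-1.      0.0009 -0.0007]]
shift if turned first [ 0.2194 -0.0175 -0.1053]
```

View pics/w6a.png

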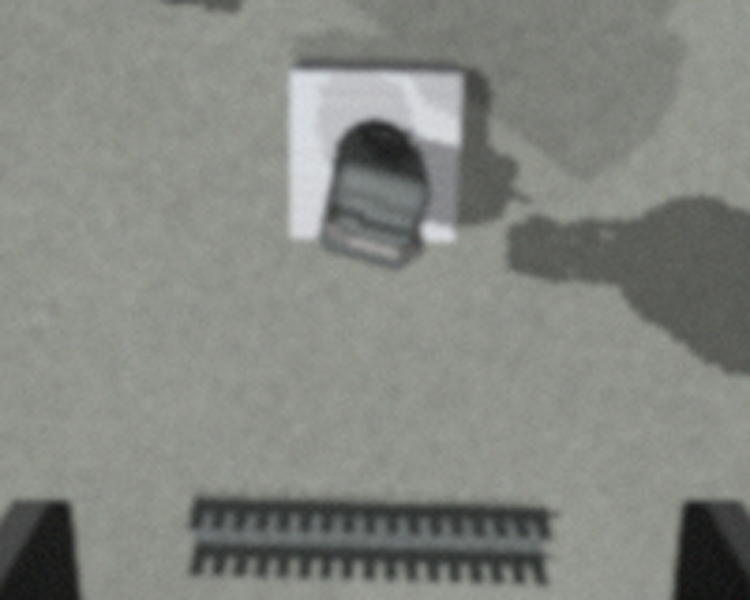

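```bash
cat > m6.py <<'E'
from h import *
s=r.get_state()
w=lambda u,v:(220+(u+.5)/3.75-.5,120+(v+.5)/3.75-.5)
o=lambda p,z:onz('wrist',*w(*p),z,s)[:2]
a=lambda d:np.degrees(np.arctan2(d[1],d[0]))%360
for n,p,q,z in [('bail mid',(340,238),(398,254),.211),('bail lower outline',(325,245),(400,268),.211),('box near edge',(342,168),(428,185),.175),('box far',(330,205),(420,228),.175),('inner bail/box',(340,215),(415,240),.2)]:
    A,B=o(p,z),o(q,z); print(n,A,B,(A+B)/2,'len',np.linalg.norm(A-B),a(B-A))
C=np.array([o(p,.06) for p in [(290,70),(464,72),(458,240),(289,240)]]); print(C,C.mean(0),a(C[1]-C[0]),a(C[2]-C[3]))
print('box ctr pred px', [(proj('wrist',[.495,-.379,z],s)-[220,120])*3.75 for z in (.06,.175,.211)])
E
python3 m6.py
```

```text
bail mid [ 0.5003 -0.3886] [ 0.5012 -0.3697] [ 0.5008 -0.3791] len 0.018909093344207685 87.35048901167265
bail lower outline [ 0.5036 -0.3926] [ 0.5055 -0.368 ] [ 0.5046 -0.3803] len 0.02474128384289859 85.60786596739219
box near edge [ 0.4857 -0.3923] [ 0.4847 -0.3623] [ 0.4852 -0.3773] len 0.03001121054933771 91.98430342387063
box far [ 0.4993 -0.3935] [ 0.5    -0.3613] [ 0.4996 -0.3774] len 0.032211333938204384 88.61020620012873
inner bail/box [ 0.4958 -0.3899] [ 0.4983 -0.3645] [ 0.4971 -0.3772] len 0.02559381931427528 84.36534597148662
[[ 0.4713 -0.4225]
 [ 0.4545 -0.3479]
 [ 0.529  -0.331 ]
 [ 0.547  -0.4071]] [ 0.5004 -0.3771] 102.6681406905839 103.301275236886
box ctr pred px [array([372.596 , 143.6693]), array([372.3609, 201.3533]), array([372.2549, 227.3695])]
```

```bash
python3 -m inch '[{"tx":1,"ty":0.05,"tz":0.4,"wx":0,"wy":0,"wz":0},{"tx":1.5,"ty":0,"tz":0,"wx":0.09,"wy":0,"wz":0},{"tx":2,"ty":0,"tz":0,"wx":0.09,"wy":0,"wz":0},{"tx":2,"ty":0,"tz":0,"wx":0.087,"wy":0,"wz":0},{"tx":2,"ty":0,"tz":0,"wx":0,"wy":0,"wz":0},{"tx":1.2,"ty":0,"tz":0,"wx":0,"wy":0,"wz":0},{"tx":0.5,"ty":0,"tz":0,"wx":0,"wy":0,"wz":0},{"tx":0,"ty":0,"tz":0,"wx":0,"wy":0,"wz":0},{"tx":0,"ty":0,"tz":0,"wx":0,"wy":0,"wz":0},{"tx":0,"ty":0,"tz":0,"wx":0,"wy":0,"wz":0}]'
python3 -c "
from h import *
s,_=snap('wrist','w7.png')
plan([.500,-.378,.172])
t=cv2.imread('pics/w7.png')
cv2.imwrite('pics/w7a.png',cv2.resize(t[120:320,195:445],(750,600),interpolation=2))
"
```

```text
time: 10.63
ee_pos: [0.5006, -0.3772, 0.302]
orientation: [0.012, 0.706, -0.013, 0.708]
ft_force: [0.4, 0.4, 0.6]
opening: 0.0853
pos [ 0.5005 -0.3773  0.3021] tooly yaw 88.02770330240828 tilt 0.1432391765650693 q [-0.388   0.3569  0.1001  0.0003 -1.3115 -1.2173] t 10.6833 open 0.08542481243261889
shift cm [13.0097 -0.0589 -0.0788]
turn [0.     0.0022 0.0011]
tool axes
 [[ 0.0022  0.0344  0.9994]
 [-0.0012  0.9994 -0.0344]
 [-1.     -0.0011  0.0022]]
shift if turned first [13.0097 -0.0736 -0.0498]
```

View pics/w7a.png

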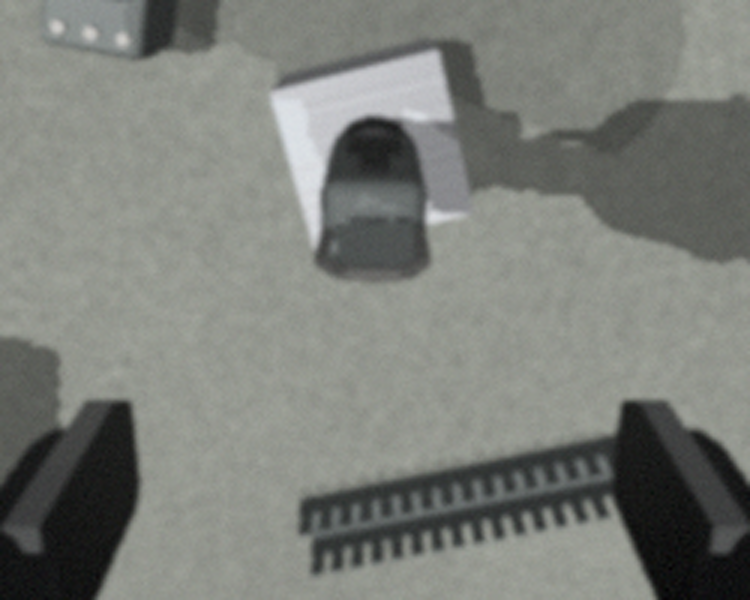

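```bash
cat > m7.py <<'E'
from h import *
s=r.get_state()
w=lambda u,v:(195+(u+.5)/3-.5,120+(v+.5)/3-.5)
o=lambda p,z:onz('wrist',*w(*p),z,s)[:2]
print('near edge',o((375,183),.175),'bail top mid',o((373,273),.211),'edges',o((330,183),.175),o((422,184),.175))
E
python3 m7.py
```

```text
near edge [ 0.4833 -0.377 ] bail top mid [ 0.4996 -0.378 ] edges [ 0.4829 -0.391 ] [ 0.4842 -0.3624]
```

```bash
python3 -m inch '[{"tx":1,"ty":0,"tz":-0.05,"wx":0,"wy":0,"wz":0},{"tx":2,"ty":0,"tz":0,"wx":0,"wy":0,"wz":0},{"tx":2,"ty":0,"tz":0,"wx":0,"wy":0,"wz":0},{"tx":2,"ty":0,"tz":0,"wx":0,"wy":0,"wz":0},{"tx":2,"ty":0,"tz":0,"wx":0,"wy":0,"wz":0},{"tx":2,"ty":0,"tz":0,"wx":0,"wy":0,"wz":0},{"tx":1.2,"ty":0,"tz":0,"wx":0,"wy":0,"wz":0},{"tx":0.7,"ty":0,"tz":0,"wx":0,"wy":0,"wz":0},{"tx":0,"ty":0,"tz":0,"wx":0,"wy":0,"wz":0},{"tx":0,"ty":0,"tz":0,"wx":0,"wy":0,"wz":0}]'
python3 -c "
from h import *
s,_=snap('wrist','w8.png')
plan([.500,-.378,.173])
"
```

```text
time: 11.52
ee_pos: [0.4996, -0.3776, 0.1721]
orientation: [0.012, 0.707, -0.013, 0.707]
ft_force: [0.3, -0.2, 0.7]
opening: 0.0853
pos [ 0.4999 -0.3777  0.1728] tooly yaw 87.99251543752318 tilt 0.10896858956982566 q [-0.389   0.4456 -0.0946  0.0005 -1.0287 -1.2171] t 11.5667 open 0.08523826475649485
shift cm [-0.0248 -0.0284  0.0125]
turn [0.     0.0016 0.001 ]
tool axes
 [[ 0.0016  0.035   0.9994]
 [-0.0011  0.9994 -0.035 ]
 [-1.     -0.001   0.0016]]
shift if turned first [-0.0248 -0.0283  0.0125]
```

View pics/w8.png

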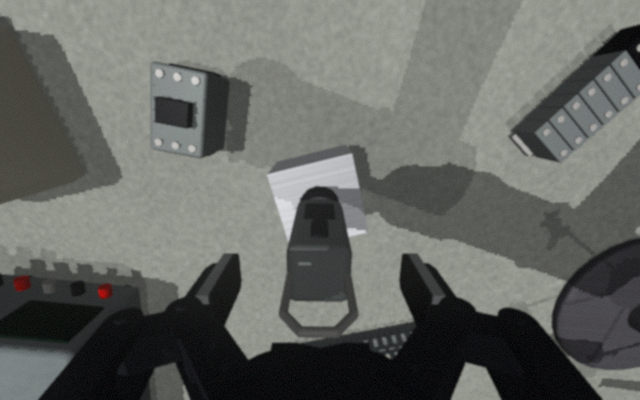

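The driver stands centred between the open fingers, with the bail loop at about (318,315). Closing.

```bash
python3 -m inch '[{"tx":0,"ty":0,"tz":0,"wx":0,"wy":0,"wz":0},{"tx":0,"ty":0,"tz":0,"wx":0,"wy":0,"wz":0},{"tx":0,"ty":0,"tz":0,"wx":0,"wy":0,"wz":0},{"tx":0,"ty":0,"tz":0,"wx":0,"wy":0,"wz":0},{"tx":0,"ty":0,"tz":0,"wx":0,"wy":0,"wz":0},{"tx":0,"ty":0,"tz":0,"wx":0,"wy":0,"wz":0},{"tx":0,"ty":0,"tz":0,"wx":0,"wy":0,"wz":0},{"tx":0,"ty":0,"tz":0,"wx":0,"wy":0,"wz":0}]' 0.8
python3 -c "
from h import *
s,_=snap('wrist','w9.png')
plan([.500,-.378,.173])
"
```

```text
time: 12.23
ee_pos: [0.4997, -0.3777, 0.1726]
orientation: [0.012, 0.707, -0.013, 0.707]
ft_force: [0.3, -0.7, 4.1]
opening: 0.033
pos [ 0.4997 -0.3777  0.1725] tooly yaw 87.99870789754911 tilt 0.09137603655280217 q [-0.389   0.4458 -0.095   0.0006 -1.0285 -1.2171] t 12.2833 open 0.03284526571611106
shift cm [-0.0465 -0.0305  0.0275]
turn [0.     0.0012 0.001 ]
tool axes
 [[ 0.0012  0.0349  0.9994]
 [-0.0011  0.9994 -0.0349]
 [-1.     -0.001   0.0012]]
shift if turned first [-0.0466 -0.0305  0.0275]
```

View pics/w9.png

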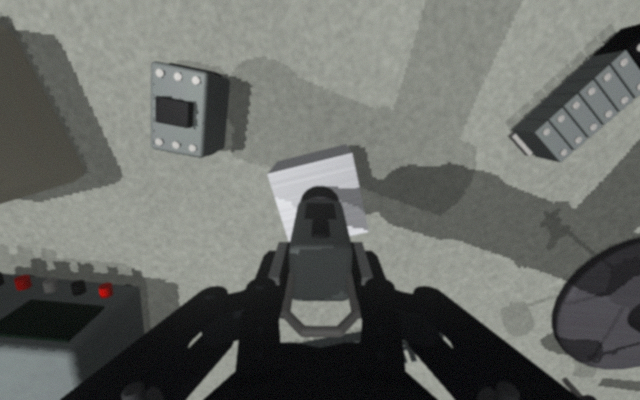

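```bash
python3 -m inch '[{"tx":-0.5,"ty":0,"tz":0,"wx":0,"wy":0,"wz":0},{"tx":-1,"ty":0,"tz":0,"wx":0,"wy":0,"wz":0},{"tx":-1.5,"ty":0,"tz":0,"wx":0,"wy":0,"wz":0},{"tx":-2,"ty":0,"tz":0,"wx":0,"wy":0,"wz":0},{"tx":-2,"ty":0,"tz":0,"wx":0,"wy":0,"wz":0},{"tx":-2,"ty":0,"tz":0,"wx":0,"wy":0,"wz":0},{"tx":-2,"ty":0,"tz":0,"wx":0,"wy":0,"wz":0},{"tx":-2,"ty":0,"tz":0,"wx":0.055,"wy":0,"wz":0},{"tx":-1.2,"ty":0,"tz":0,"wx":0.055,"wy":0,"wz":0},{"tx":-0.5,"ty":0,"tz":0,"wx":0,"wy":0,"wz":0},{"tx":0,"ty":0,"tz":0,"wx":0,"wy":0,"wz":0}]'
python3 -c "
from h import *
plan([.455,.047,.32],81.7)
print(r.get_state()['ft_force'])
"
```

```text
time: 13.2
ee_pos: [0.4993, -0.3771, 0.3195]
orientation: [0.051, 0.705, -0.051, 0.706]
ft_force: [0.2, 0.8, -3.5]
opening: 0.0329
pos [ 0.4993 -0.3771  0.3195] tooly yaw 81.75558903287698 tilt 0.05511784358941683 q [-0.3888  0.3486  0.1307 -0.0006 -1.3521 -1.3258] t 13.2 open 0.032900742706743646
shift cm [ -0.039   41.332  -10.4672]
turn [ 0.001   0.0009 -0.0004]
tool axes
 [[ 0.0009  0.1434  0.9897]
 [ 0.0003  0.9897 -0.1434]
 [-1.      0.0004  0.0009]]
shift if turned first [ -0.0462  41.3218 -10.5073]
[ 0.2333  0.7939 -3.5129]
```

```bash
python3 -m inch '[{"tx":0,"ty":2,"tz":-0.7,"wx":0,"wy":0,"wz":0},{"tx":0,"ty":3.5,"tz":-1,"wx":0,"wy":0,"wz":0},{"tx":0,"ty":3.9,"tz":-1,"wx":0,"wy":0,"wz":0},{"tx":0,"ty":3.9,"tz":-1,"wx":0,"wy":0,"wz":0},{"tx":0,"ty":3.9,"tz":-1,"wx":0,"wy":0,"wz":0},{"tx":0,"ty":3.9,"tz":-1,"wx":0,"wy":0,"wz":0},{"tx":0,"ty":3.9,"tz":-1,"wx":0,"wy":0,"wz":0},{"tx":0,"ty":3.9,"tz":-1,"wx":0,"wy":0,"wz":0},{"tx":0,"ty":3.9,"tz":-1,"wx":0,"wy":0,"wz":0},{"tx":0,"ty":3.9,"tz":-1,"wx":0,"wy":0,"wz":0},{"tx":0,"ty":3,"tz":-0.6,"wx":0,"wy":0,"wz":0},{"tx":0,"ty":1.5,"tz":-0.2,"wx":0,"wy":0,"wz":0}]'
python3 -m inch '[{"tx":0,"ty":0,"tz":0,"wx":0,"wy":0,"wz":0},{"tx":0,"ty":0,"tz":0,"wx":0,"wy":0,"wz":0}]'
python3 -c "
from h import *
s,_=snap('wrist','w10.png')
plan([.455,.047,.2505],81.7)
snap('top','t10.png');snap('scene','s10.png')
t=cv2.imread('pics/w10.png')
cv2.imwrite('pics/w10a.png',cv2.resize(t[180:380,220:420],(600,600),interpolation=2))
"
```

```text
time: 14.2
ee_pos: [0.4534, 0.0484, 0.3174]
orientation: [0.05, 0.706, -0.05, 0.704]
ft_force: [0.4, -0.2, -2.8]
opening: 0.0329
time: 14.37
ee_pos: [0.4541, 0.0461, 0.3175]
orientation: [0.05, 0.706, -0.051, 0.704]
ft_force: [-0.1, -0.0, -4.1]
opening: 0.0329
pos [0.4543 0.0454 0.3176] tooly yaw 81.75369483987491 tilt 0.1689765092893795 q [ 0.4568  0.0463 -0.2582 -0.0005 -1.2691 -2.1714] t 14.4167 open 0.0329127872793249
shift cm [6.7133 0.1808 0.0647]
turn [ 0.0009 -0.0027  0.0013]
tool axes
 [[-0.0028  0.1434  0.9897]
 [-0.0009  0.9897 -0.1434]
 [-1.     -0.0013 -0.0027]]
shift if turned first [6.7136 0.1722 0.0467]
```

View pics/w10.png

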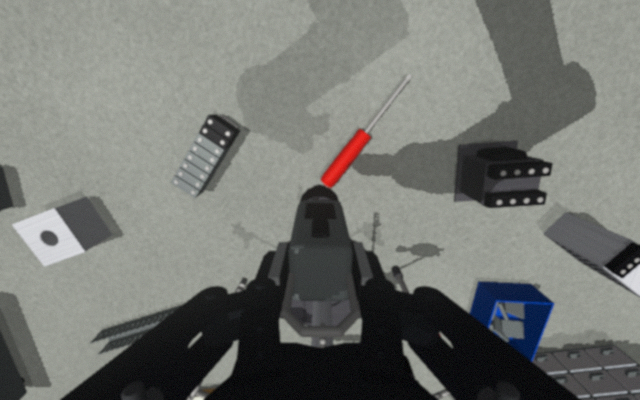

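View pics/w10a.png

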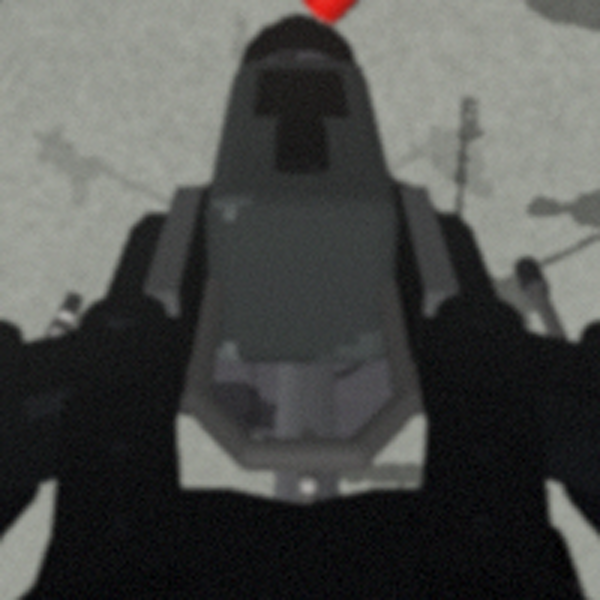

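View pics/s10.png

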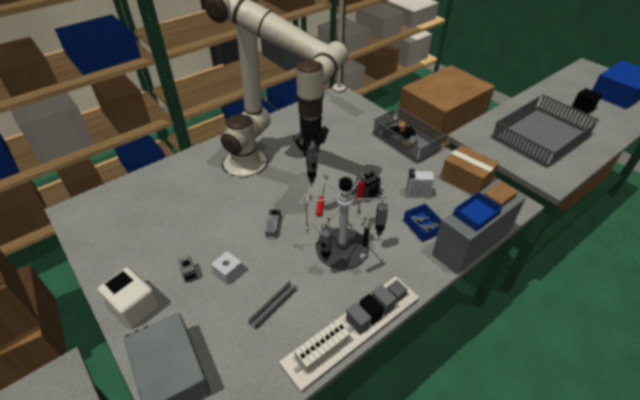

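```bash
cat > m10.py <<'E'
from h import *
s=r.get_state()
w=lambda u,v:(220+(u+.5)/3-.5,180+(v+.5)/3-.5)
M=R.from_quat(s['orientation']).as_matrix()
print('bar px exp',proj('wrist',s['ee_pos']+M@np.array([-.0385,0,0]),s),'seen',w(303,455))
tip=w(308,486); print('tip px',tip)
for z in (.275,.28,.285): print(z,onz('wrist',*tip,z,s))
for ax in [(.671,.016),(.673,.017)]:
  e=np.array([np.cos(np.radians(171.7)),np.sin(np.radians(171.7))])
  print('tip exp',np.array(ax)+e*.1365,'throat',np.array(ax)+e*.131, proj('wrist',[*(np.array(ax)+e*.1365),.28],s))
E
python3 m10.py
python3 -c "
import cv2
t=cv2.imread('pics/t10.png');cv2.imwrite('pics/t10a.png',cv2.resize(t[115:265,250:400],(600,600),interpolation=2))"
```

```text
bar px exp [320.0314 331.4615] seen (320.6666666666667, 331.33333333333337)
tip px (322.3333333333333, 341.66666666666663)
0.275 [0.5415 0.0337 0.275 ]
0.28 [0.5365 0.0344 0.28  ]
0.285 [0.5315 0.035  0.285 ]
tip exp [0.5359 0.0357] throat [0.5414 0.0349] [324.0198 340.8596]
tip exp [0.5379 0.0367] throat [0.5434 0.0359] [325.7331 342.812 ]
```

View pics/t10a.png

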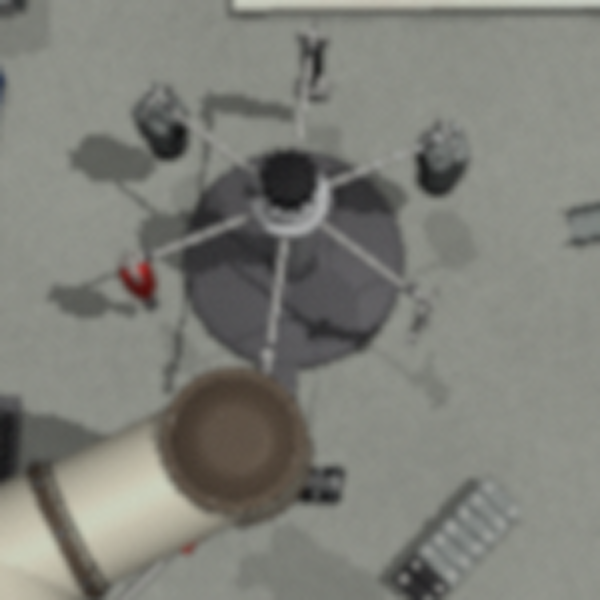

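```bash
python3 -m inch '[{"tx":0.7,"ty":0.1,"tz":0,"wx":0,"wy":0,"wz":0},{"tx":1.3,"ty":0,"tz":0,"wx":0,"wy":0,"wz":0},{"tx":1.6,"ty":0,"tz":0,"wx":0,"wy":0,"wz":0},{"tx":1.4,"ty":0,"tz":0,"wx":0,"wy":0,"wz":0},{"tx":1,"ty":0,"tz":0,"wx":0,"wy":0,"wz":0},{"tx":0.7,"ty":0,"tz":1,"wx":0,"wy":0,"wz":0},{"tx":0,"ty":0,"tz":1.5,"wx":0,"wy":0,"wz":0},{"tx":0,"ty":0,"tz":1.5,"wx":0,"wy":0,"wz":0},{"tx":0,"ty":0,"tz":0.5,"wx":0,"wy":0,"wz":0},{"tx":0,"ty":0,"tz":0,"wx":0,"wy":0,"wz":0},{"tx":0,"ty":0,"tz":0,"wx":0,"wy":0,"wz":0},{"tx":0,"ty":0,"tz":0,"wx":0,"wy":0,"wz":0}]'
python3 -c "
from h import *
s,_=snap('wrist','w11.png')
plan([.5425,.0335,.2505],81.7)
print(s['ft_force'])
t=cv2.imread('pics/w11.png')
cv2.imwrite('pics/w11a.png',cv2.resize(t[200:400,220:420],(600,600),interpolation=2))
snap('scene','s11.png');t=cv2.imread('pics/s11.png');cv2.imwrite('pics/s11a.png',cv2.resize(t[120:280,260:420],(600,600),interpolation=2))
"
```

```text
time: 15.52
ee_pos: [0.4992, 0.0397, 0.2516]
orientation: [0.051, 0.706, -0.051, 0.705]
ft_force: [0.5, 0.4, -3.4]
opening: 0.0328
pos [0.4991 0.0398 0.2517] tooly yaw 81.66811590484826 tilt 0.023597712463364083 q [ 0.4043  0.17   -0.2837 -0.0003 -1.1174 -2.1204] t 15.5667 open 0.03299746697067401
shift cm [0.1226 0.0039 4.3815]
turn [-0.0006 -0.0004 -0.    ]
tool axes
 [[-0.0004  0.1449  0.9894]
 [ 0.0001  0.9894 -0.1449]
 [-1.      0.     -0.0004]]
shift if turned first [0.1244 0.0014 4.3814]
[ 0.5209  0.3506 -3.351 ]
```

View pics/w11a.png

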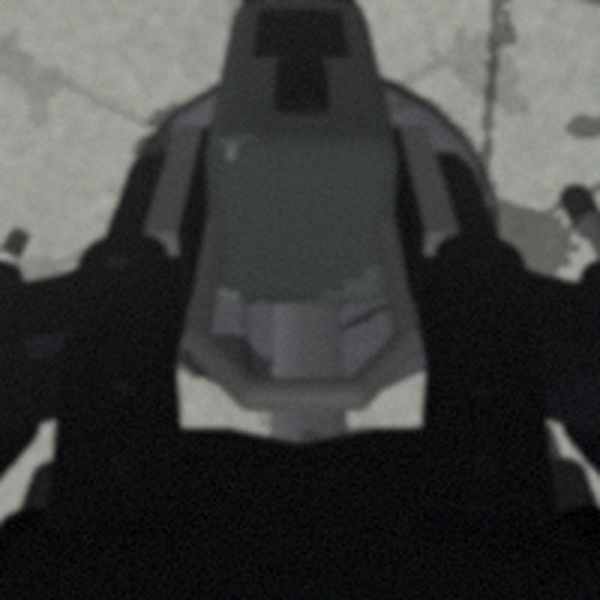

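View pics/s11a.png

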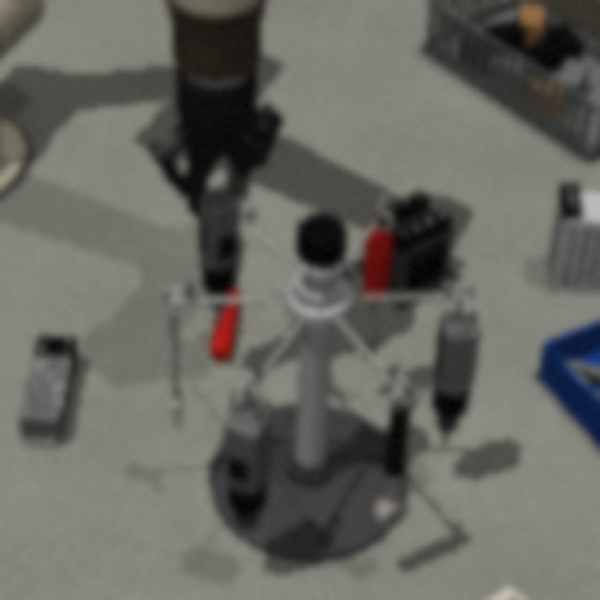

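```bash
python3 -m inch '[{"tx":0.07,"ty":0,"tz":0.4,"wx":0,"wy":0,"wz":0},{"tx":0,"ty":0,"tz":0.5,"wx":0,"wy":0,"wz":0},{"tx":0,"ty":0,"tz":0.5,"wx":0,"wy":0,"wz":0},{"tx":0,"ty":0,"tz":0.4,"wx":0,"wy":0,"wz":0},{"tx":0,"ty":0,"tz":0.3,"wx":0,"wy":0,"wz":0},{"tx":0,"ty":0,"tz":0.2,"wx":0,"wy":0,"wz":0},{"tx":0,"ty":0,"tz":0,"wx":0,"wy":0,"wz":0}]'
python3 -c "
from h import *
print(r.get_state()['ft_force'],r.get_state()['ee_pos'])"
```

```text
time: 16.2
ee_pos: [0.523, 0.0366, 0.2509]
orientation: [0.051, 0.705, -0.051, 0.705]
ft_force: [-0.2, -0.0, -3.7]
opening: 0.0331
[-0.2436 -0.0223 -3.7066] [0.523  0.0366 0.2509]
```

```bash
python3 -m inch '[{"tx":0,"ty":0,"tz":0.3,"wx":0,"wy":0,"wz":0},{"tx":0,"ty":0,"tz":0.3,"wx":0,"wy":0,"wz":0},{"tx":0,"ty":0,"tz":0.3,"wx":0,"wy":0,"wz":0},{"tx":0,"ty":0,"tz":0.3,"wx":0,"wy":0,"wz":0},{"tx":0,"ty":0,"tz":0,"wx":0,"wy":0,"wz":0}]'
python3 -m inch '[{"tx":0,"ty":0,"tz":0.3,"wx":0,"wy":0,"wz":0},{"tx":0,"ty":0,"tz":0.3,"wx":0,"wy":0,"wz":0},{"tx":0,"ty":0,"tz":0.1,"wx":0,"wy":0,"wz":0},{"tx":0,"ty":0,"tz":0,"wx":0,"wy":0,"wz":0},{"tx":0,"ty":0,"tz":0,"wx":0,"wy":0,"wz":0}]'
python3 -c "
from h import *
s,_=snap('wrist','w12.png')
plan([.5425,.0335,.2505],81.7)
print(s['ft_force'])
t=cv2.imread('pics/w12.png')
cv2.imwrite('pics/w12a.png',cv2.resize(t[250:350,260:380],(720,600),interpolation=2))
snap('top','t12.png');t=cv2.imread('pics/t12.png');cv2.imwrite('pics/t12a.png',cv2.resize(t[115:265,250:400],(600,600),interpolation=2))
snap('scene','s12.png');t=cv2.imread('pics/s12.png');cv2.imwrite('pics/s12a.png',cv2.resize(t[140:240,280:380],(600,600),interpolation=2))
"
```

```text
time: 16.62
ee_pos: [0.535, 0.0349, 0.251]
orientation: [0.051, 0.705, -0.051, 0.705]
ft_force: [0.4, 0.2, -2.7]
opening: 0.033
time: 17.03
ee_pos: [0.5413, 0.0339, 0.251]
orientation: [0.051, 0.705, -0.051, 0.705]
ft_force: [0.3, -0.4, -4.0]
opening: 0.0326
pos [0.5412 0.0339 0.251 ] tooly yaw 81.67808258266923 tilt 0.014092598799582641 q [ 0.3617  0.2423 -0.1915 -0.0001 -1.1372 -2.0777] t 17.0833 open 0.03310665482770878
shift cm [ 0.05   -0.024   0.1337]
turn [-0.0004 -0.0002  0.    ]
tool axes
 [[-0.0002  0.1447  0.9895]
 [ 0.      0.9895 -0.1447]
 [-1.     -0.     -0.0002]]
shift if turned first [ 0.05   -0.0241  0.1337]
[ 0.314  -0.3952 -3.9623]
```

View pics/w12a.png

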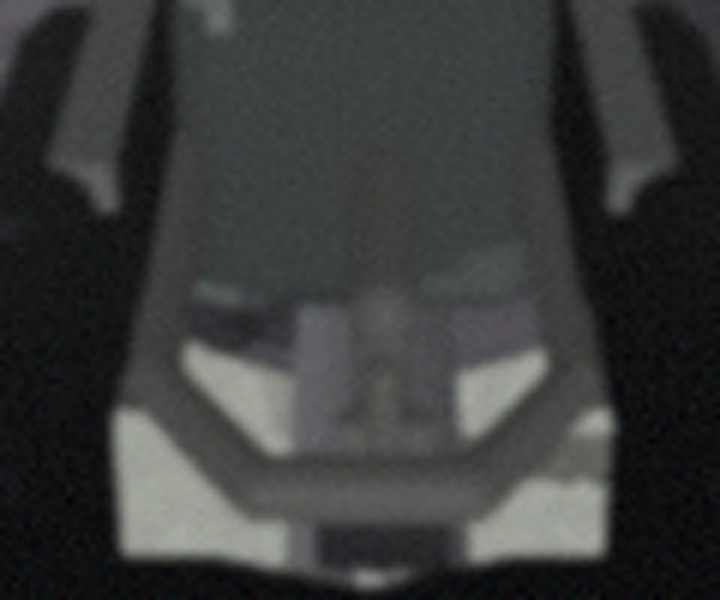

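View pics/s12a.png

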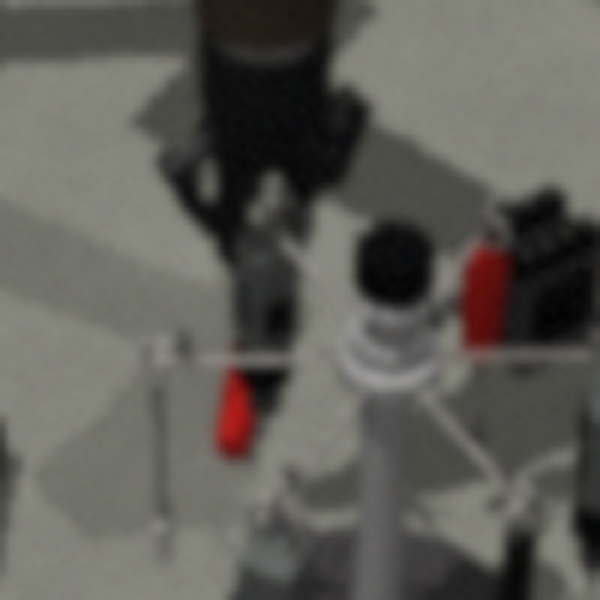

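```bash
python3 -c "
import cv2,numpy as np
t=cv2.imread('pics/w12.png')[270:350,275:365].astype(float)
t=np.clip((t-30)*2.2,0,255).astype(np.uint8)
cv2.imwrite('pics/w12b.png',cv2.resize(t,(675,600),interpolation=2))
t=cv2.imread('pics/s12.png')[160:200,310:350].astype(float)
t=np.clip((t-20)*1.6,0,255).astype(np.uint8)
cv2.imwrite('pics/s12b.png',cv2.resize(t,(600,600),interpolation=2))"
```

```text
(no output)
```

View pics/w12b.png

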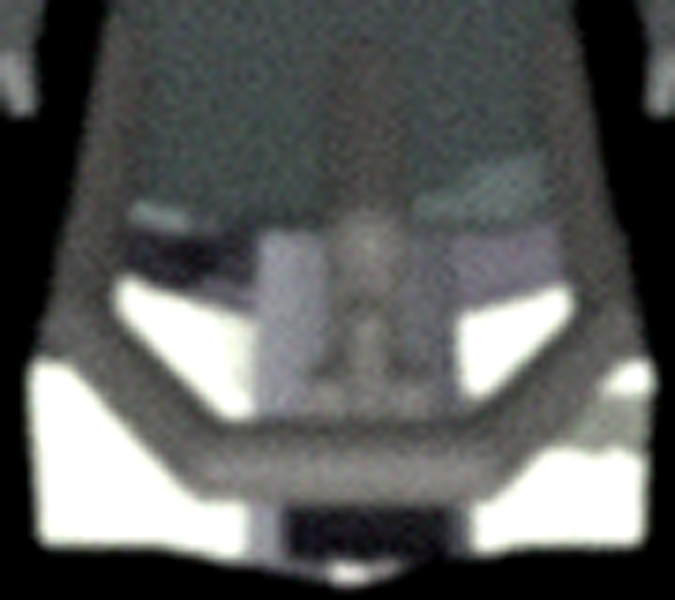

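View pics/s12b.png

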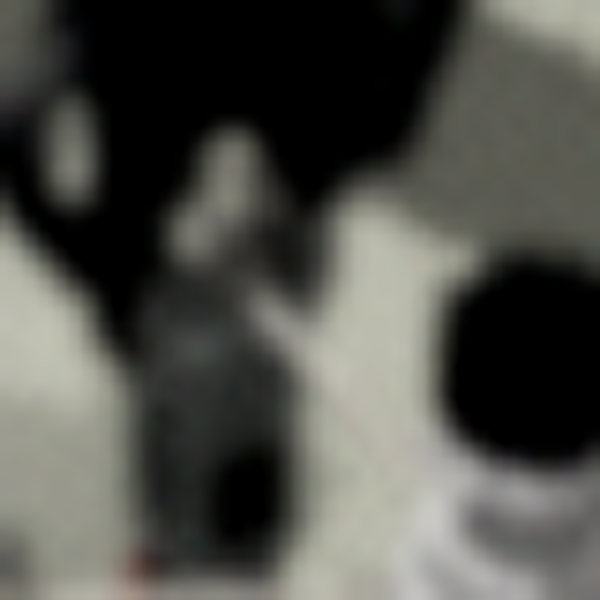

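```bash
cat > m12.py <<'E'
from h import *
s=r.get_state()
s0=dict(s); 
A=np.array([[-.0028,.1434,.9897],[-.0009,.9897,-.1434],[-1,-.0013,-.0027]])
s10=dict(ee_pos=np.array([.4543,.0454,.3176]),orientation=R.from_matrix(A).as_quat())
w=lambda u,v:(275+(u+.5)/7.5-.5,270+(v+.5)/7.5-.5)
for v in (235,245,255): print(v,tri(ray('wrist',*w(370,v),s),ray('wrist',322.3,341.7,s10)))
for z in (.275,.28,.285): print(z,onz('wrist',*w(370,245),z,s),'latch post',onz('wrist',*w(370,390),z,s))
e=np.array([np.cos(np.radians(171.7)),np.sin(np.radians(171.7))])
for dz in (-.005,0,.005):
  print(dz,[ (proj('wrist',[*(np.array([.6715,.0155])+e*rr),zz+dz],s)-[275,270])*7.5 for rr,zz in [(.1365,.28),(.132,.2775),(.118,.2775),(.118,.28)]])
M=R.from_quat(s['orientation']).as_matrix()
print('bar',(proj('wrist',s['ee_pos']+M@np.array([-.0385,0,0]),s)-[275,270])*7.5)
E
python3 m12.py
```

```text
235 (array([0.5316, 0.0363, 0.2841]), np.float64(0.0010344233451049629))
245 (array([0.5345, 0.036 , 0.2812]), np.float64(0.0010562024640577358))
255 (array([0.5377, 0.0355, 0.278 ]), np.float64(0.0010795354249715356))
0.275 [0.5395 0.0359 0.275 ] latch post [0.5498 0.0344 0.275 ]
0.28 [0.5356 0.0364 0.28  ] latch post [0.5453 0.035  0.28  ]
0.285 [0.5316 0.0369 0.285 ] latch post [0.5408 0.0355 0.285 ]
-0.005 [array([347.8119, 198.7123]), array([347.5236, 235.2173]), array([347.2891, 425.3232]), array([347.4829, 456.3589])]
0 [array([348.2566, 257.1436]), array([347.9426, 293.2428]), array([347.6841, 488.589 ]), array([347.8932, 522.0837])]
0.005 [array([348.7395, 320.5997]), array([348.3964, 356.0925]), array([348.1107, 556.9189]), array([348.3371, 593.1769])]
bar [337.7402 460.9648]
```

```bash
python3 -m inch '[{"tx":0.1,"ty":0.1,"tz":0,"wx":0,"wy":0,"wz":0},{"tx":0.15,"ty":0.08,"tz":0,"wx":0,"wy":0,"wz":0},{"tx":0.15,"ty":0,"tz":0,"wx":0,"wy":0,"wz":0},{"tx":0.15,"ty":0,"tz":0,"wx":0,"wy":0,"wz":0},{"tx":0.1,"ty":0,"tz":0,"wx":0,"wy":0,"wz":0},{"tx":0,"ty":0,"tz":0,"wx":0,"wy":0,"wz":0},{"tx":0,"ty":0,"tz":0,"wx":0,"wy":0,"wz":0}]'
python3 -m inch '[{"tx":0.1,"ty":0,"tz":0,"wx":0,"wy":0,"wz":0},{"tx":0,"ty":0,"tz":0,"wx":0,"wy":0,"wz":0},{"tx":0,"ty":0,"tz":0,"wx":0,"wy":0,"wz":0}]'
python3 -m inch '[{"tx":0.1,"ty":0,"tz":0,"wx":0,"wy":0,"wz":0},{"tx":0,"ty":0,"tz":0,"wx":0,"wy":0,"wz":0},{"tx":0,"ty":0,"tz":0,"wx":0,"wy":0,"wz":0}]'
python3 -m inch '[{"tx":0.1,"ty":0,"tz":0,"wx":0,"wy":0,"wz":0},{"tx":0,"ty":0,"tz":0,"wx":0,"wy":0,"wz":0},{"tx":0,"ty":0,"tz":0,"wx":0,"wy":0,"wz":0}]'

```

```text
time: 17.77
ee_pos: [0.5415, 0.0357, 0.2445]
orientation: [0.051, 0.705, -0.051, 0.705]
ft_force: [0.4, 0.2, -4.7]
opening: 0.0326
time: 18.02
ee_pos: [0.5416, 0.0357, 0.2436]
orientation: [0.051, 0.705, -0.051, 0.705]
ft_force: [0.1, 0.7, -3.4]
opening: 0.0333
time: 18.27
ee_pos: [0.5415, 0.0357, 0.2425]
orientation: [0.051, 0.705, -0.051, 0.705]
ft_force: [-0.0, 0.8, -4.7]
opening: 0.0328
time: 18.52
ee_pos: [0.5417, 0.0357, 0.2417]
orientation: [0.051, 0.705, -0.051, 0.705]
ft_force: [-0.2, -0.3, -3.7]
opening: 0.0327
```

```bash
python3 -m inch '[{"tx":0.1,"ty":0,"tz":0,"wx":0,"wy":0,"wz":0},{"tx":0,"ty":0,"tz":0,"wx":0,"wy":0,"wz":0},{"tx":0,"ty":0,"tz":0,"wx":0,"wy":0,"wz":0}]'
python3 -m inch '[{"tx":0.1,"ty":0,"tz":0,"wx":0,"wy":0,"wz":0},{"tx":0,"ty":0,"tz":0,"wx":0,"wy":0,"wz":0},{"tx":0,"ty":0,"tz":0,"wx":0,"wy":0,"wz":0}]'

```

```text
time: 18.77
ee_pos: [0.5419, 0.0357, 0.2412]
orientation: [0.051, 0.705, -0.051, 0.706]
ft_force: [-0.2, 0.0, 0.0]
opening: 0.0328
time: 19.02
ee_pos: [0.542, 0.0357, 0.2405]
orientation: [0.051, 0.705, -0.051, 0.706]
ft_force: [-1.3, 0.0, 4.1]
opening: 0.0329
```

```bash
python3 -m inch '[{"tx":0.1,"ty":0,"tz":0,"wx":0,"wy":0,"wz":0},{"tx":0,"ty":0,"tz":0,"wx":0,"wy":0,"wz":0},{"tx":0,"ty":0,"tz":0,"wx":0,"wy":0,"wz":0}]'

```

```text
time: 19.27
ee_pos: [0.5419, 0.0357, 0.2389]
orientation: [0.051, 0.705, -0.051, 0.706]
ft_force: [-0.4, -0.4, 3.3]
opening: 0.033
```

```bash
python3 -m inch '[{"tx":0.1,"ty":0,"tz":0,"wx":0,"wy":0,"wz":0},{"tx":0,"ty":0,"tz":0,"wx":0,"wy":0,"wz":0},{"tx":0,"ty":0,"tz":0,"wx":0,"wy":0,"wz":0}]'

```

```text
time: 19.52
ee_pos: [0.5412, 0.0358, 0.2373]
orientation: [0.051, 0.706, -0.051, 0.705]
ft_force: [-2.4, 1.2, 3.7]
opening: 0.0331
```

```bash
python3 -m inch '[{"tx":0.1,"ty":0,"tz":0,"wx":0,"wy":0,"wz":0},{"tx":0,"ty":0,"tz":0,"wx":0,"wy":0,"wz":0},{"tx":0,"ty":0,"tz":0,"wx":0,"wy":0,"wz":0}]'

```

```text
time: 19.77
ee_pos: [0.5411, 0.0358, 0.2351]
orientation: [0.051, 0.706, -0.051, 0.705]
ft_force: [1.0, 0.3, -3.0]
opening: 0.0327
```

```bash
python3 -m inch '[{"tx":0.1,"ty":0,"tz":0,"wx":0,"wy":0,"wz":0},{"tx":0,"ty":0,"tz":0,"wx":0,"wy":0,"wz":0},{"tx":0,"ty":0,"tz":0,"wx":0,"wy":0,"wz":0}]'

```

```text
time: 20.02
ee_pos: [0.5411, 0.0356, 0.2344]
orientation: [0.051, 0.706, -0.052, 0.705]
ft_force: [-0.2, 0.4, -4.2]
opening: 0.0328
```

```bash
python3 -m inch '[{"tx":0.1,"ty":0,"tz":0,"wx":0,"wy":0,"wz":0},{"tx":0,"ty":0,"tz":0,"wx":0,"wy":0,"wz":0},{"tx":0.1,"ty":0,"tz":0,"wx":0,"wy":0,"wz":0},{"tx":0,"ty":0,"tz":0,"wx":0,"wy":0,"wz":0},{"tx":0.1,"ty":0,"tz":0,"wx":0,"wy":0,"wz":0},{"tx":0,"ty":0,"tz":0,"wx":0,"wy":0,"wz":0},{"tx":0.1,"ty":0,"tz":0,"wx":0,"wy":0,"wz":0},{"tx":0,"ty":0,"tz":0,"wx":0,"wy":0,"wz":0},{"tx":0,"ty":0,"tz":0,"wx":0,"wy":0,"wz":0}]'

```

```text
time: 20.77
ee_pos: [0.5415, 0.0357, 0.2315]
orientation: [0.051, 0.705, -0.051, 0.705]
ft_force: [-1.3, 0.6, -3.6]
opening: 0.0329
```

```bash
python3 -m inch '[{"tx":0.1,"ty":0,"tz":0,"wx":0,"wy":0,"wz":0},{"tx":0,"ty":0,"tz":0,"wx":0,"wy":0,"wz":0},{"tx":0,"ty":0,"tz":0,"wx":0,"wy":0,"wz":0}]'

```

```text
time: 21.02
ee_pos: [0.5415, 0.0357, 0.2305]
orientation: [0.051, 0.705, -0.051, 0.705]
ft_force: [0.4, -0.2, -3.4]
opening: 0.033
```

```bash
python3 -m inch '[{"tx":0.1,"ty":0,"tz":0,"wx":0,"wy":0,"wz":0},{"tx":0,"ty":0,"tz":0,"wx":0,"wy":0,"wz":0},{"tx":0,"ty":0,"tz":0,"wx":0,"wy":0,"wz":0}]'

```

```text
time: 21.27
ee_pos: [0.5415, 0.0357, 0.2295]
orientation: [0.051, 0.705, -0.051, 0.705]
ft_force: [0.4, 0.0, -3.7]
opening: 0.0329
```

```bash
python3 -m inch '[{"tx":0.1,"ty":0,"tz":0,"wx":0,"wy":0,"wz":0},{"tx":0,"ty":0,"tz":0,"wx":0,"wy":0,"wz":0},{"tx":0,"ty":0,"tz":0,"wx":0,"wy":0,"wz":0}]'

```

```text
time: 21.52
ee_pos: [0.5415, 0.0357, 0.2285]
orientation: [0.051, 0.705, -0.051, 0.705]
ft_force: [0.5, -0.8, -3.4]
opening: 0.0332
```

```bash
python3 -m inch '[{"tx":0.05,"ty":0,"tz":0,"wx":0,"wy":0,"wz":0},{"tx":0,"ty":0,"tz":0,"wx":0,"wy":0,"wz":0},{"tx":0,"ty":0,"tz":0,"wx":0,"wy":0,"wz":0}]'

```

```text
time: 21.77
ee_pos: [0.5416, 0.0357, 0.2282]
orientation: [0.051, 0.705, -0.051, 0.705]
ft_force: [-0.0, 0.7, -3.8]
opening: 0.0331
```

```bash
python3 -m inch '[{"tx":0.05,"ty":0,"tz":0,"wx":0,"wy":0,"wz":0},{"tx":0,"ty":0,"tz":0,"wx":0,"wy":0,"wz":0},{"tx":0,"ty":0,"tz":0,"wx":0,"wy":0,"wz":0}]'

```

```text
time: 22.02
ee_pos: [0.5417, 0.0357, 0.2279]
orientation: [0.051, 0.705, -0.051, 0.705]
ft_force: [-0.0, -0.1, -2.0]
opening: 0.033
```

```bash
python3 -m inch '[{"tx":0.05,"ty":0,"tz":0,"wx":0,"wy":0,"wz":0},{"tx":0,"ty":0,"tz":0,"wx":0,"wy":0,"wz":0},{"tx":0,"ty":0,"tz":0,"wx":0,"wy":0,"wz":0}]'

```

```text
time: 22.27
ee_pos: [0.5418, 0.0357, 0.2277]
orientation: [0.051, 0.705, -0.051, 0.706]
ft_force: [-0.1, -0.0, 1.2]
opening: 0.0331
```

```bash
python3 -m inch '[{"tx":0.05,"ty":0,"tz":0,"wx":0,"wy":0,"wz":0},{"tx":0,"ty":0,"tz":0,"wx":0,"wy":0,"wz":0},{"tx":0,"ty":0,"tz":0,"wx":0,"wy":0,"wz":0}]'

```

```text
time: 22.52
ee_pos: [0.5419, 0.0357, 0.2274]
orientation: [0.051, 0.705, -0.051, 0.706]
ft_force: [-2.3, 0.5, 4.5]
opening: 0.0329
```

```bash
python3 -m inch '[{"tx":0.05,"ty":0,"tz":0,"wx":0,"wy":0,"wz":0},{"tx":0,"ty":0,"tz":0,"wx":0,"wy":0,"wz":0},{"tx":0,"ty":0,"tz":0,"wx":0,"wy":0,"wz":0}]'

```

```text
time: 22.77
ee_pos: [0.542, 0.0357, 0.2273]
orientation: [0.051, 0.705, -0.051, 0.706]
ft_force: [-3.0, -0.5, 6.7]
opening: 0.0327
```

```bash
python3 -m inch '[{"tx":0.05,"ty":0,"tz":0,"wx":0,"wy":0,"wz":0},{"tx":0,"ty":0,"tz":0,"wx":0,"wy":0,"wz":0},{"tx":0,"ty":0,"tz":0,"wx":0,"wy":0,"wz":0},{"tx":0,"ty":0,"tz":0,"wx":0,"wy":0,"wz":0}]'
python3 -c "
from h import *
s,_=snap('wrist','w13.png');print(s['ft_force'],s['ee_pos'])
t=cv2.imread('pics/w13.png')[250:350,265:375].astype(float)
t=np.clip((t-30)*2.2,0,255).astype(np.uint8)
cv2.imwrite('pics/w13b.png',cv2.resize(t,(660,600),interpolation=2))"
```

```text
time: 23.1
ee_pos: [0.542, 0.0357, 0.2272]
orientation: [0.051, 0.705, -0.051, 0.706]
ft_force: [-3.2, 0.5, 7.7]
opening: 0.0328
[-3.1797  0.527   7.7124] [0.542  0.0357 0.2272]
```

View pics/w13b.png

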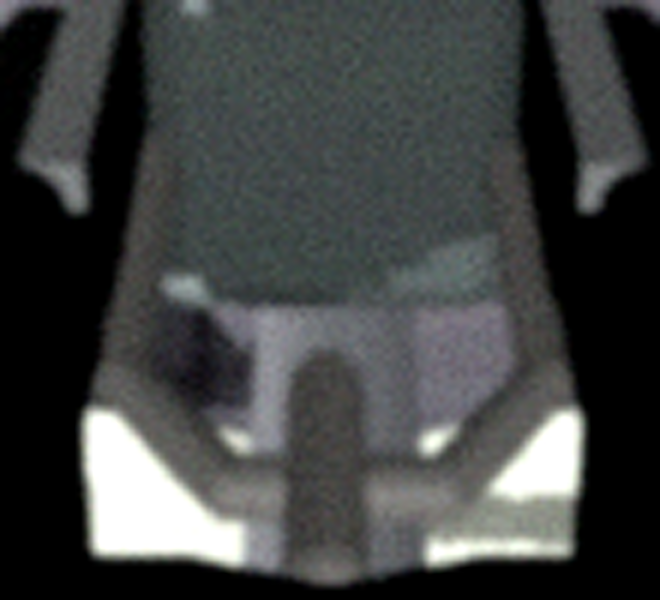

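```bash
python3 -m inch '[{"tx":-0.1,"ty":0,"tz":0,"wx":0,"wy":0,"wz":0},{"tx":-0.1,"ty":0,"tz":0,"wx":0,"wy":0,"wz":0},{"tx":0,"ty":0,"tz":0,"wx":0,"wy":0,"wz":0},{"tx":0,"ty":0,"tz":0,"wx":0,"wy":0,"wz":0},{"tx":0,"ty":0,"tz":0,"wx":0,"wy":0,"wz":0}]'
```

```text
time: 23.57
ee_pos: [0.5417, 0.0357, 0.2275]
orientation: [0.051, 0.705, -0.051, 0.705]
ft_force: [-0.6, -0.1, 2.2]
opening: 0.0328
```

```bash
python3 -m inch '[{"tx":-0.05,"ty":0,"tz":0,"wx":0,"wy":0,"wz":0},{"tx":0,"ty":0,"tz":0,"wx":0,"wy":0,"wz":0},{"tx":0,"ty":0,"tz":0,"wx":0,"wy":0,"wz":0},{"tx":0,"ty":0,"tz":0,"wx":0,"wy":0,"wz":0}]' -0.3
python3 -m inch '[{"tx":0,"ty":0,"tz":0,"wx":0,"wy":0,"wz":0},{"tx":0,"ty":0,"tz":0,"wx":0,"wy":0,"wz":0},{"tx":0,"ty":0,"tz":0,"wx":0,"wy":0,"wz":0},{"tx":0,"ty":0,"tz":0,"wx":0,"wy":0,"wz":0}]' -0.8
python3 -c "
from h import *
s,_=snap('wrist','w14.png');print(s['ft_force'],s['ee_pos'],s['opening'])"
```

```text
time: 23.9
ee_pos: [0.5415, 0.0357, 0.2277]
orientation: [0.051, 0.705, -0.051, 0.705]
ft_force: [0.5, -0.2, 0.2]
opening: 0.0555
time: 24.23
ee_pos: [0.5416, 0.0357, 0.228]
orientation: [0.051, 0.705, -0.051, 0.705]
ft_force: [1.1, 0.5, -0.7]
opening: 0.0765
[ 1.1471  0.4621 -0.7231] [0.5416 0.0357 0.228 ] 0.07645760110519327
```

View pics/w14.png

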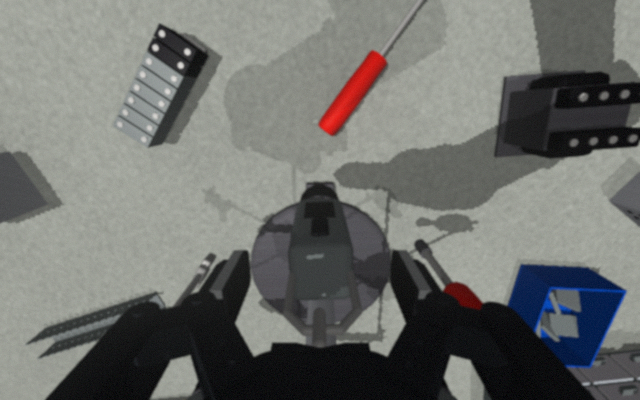

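Released: the driver hangs on the hook with the fingers clear either side. I'll go straight up, then back off and look.

```bash
python3 -m inch '[{"tx":-0.5,"ty":0,"tz":0,"wx":0,"wy":0,"wz":0},{"tx":-1,"ty":0,"tz":0,"wx":0,"wy":0,"wz":0},{"tx":-1.5,"ty":0,"tz":0,"wx":0,"wy":0,"wz":0},{"tx":-2,"ty":0,"tz":0,"wx":0,"wy":0,"wz":0},{"tx":-2,"ty":0,"tz":0,"wx":0,"wy":0,"wz":0},{"tx":-2,"ty":0,"tz":0,"wx":0,"wy":0,"wz":0},{"tx":-2,"ty":0,"tz":0,"wx":0,"wy":0,"wz":0},{"tx":-2,"ty":0,"tz":-1,"wx":0,"wy":0,"wz":0},{"tx":-1,"ty":0,"tz":-2,"wx":0,"wy":0,"wz":0},{"tx":0,"ty":0,"tz":-1.5,"wx":0,"wy":0,"wz":0},{"tx":0,"ty":0,"tz":0,"wx":0,"wy":0,"wz":0},{"tx":0,"ty":0,"tz":0,"wx":0,"wy":0,"wz":0}]'
python3 -c "
from h import *
s,_=snap('wrist','w15.png');print(s['ft_force'],s['ee_pos'],s['opening'],s['time'])
snap('top','t15.png');snap('scene','s15.png')
t=cv2.imread('pics/w15.png')[110:310,220:420]
u=cv2.imread('pics/s15.png')[150:270,270:390]
cv2.imwrite('pics/x15.png',np.hstack([cv2.resize(t,(400,400),interpolation=2),cv2.resize(u,(400,400),interpolation=2)]))
"
```

```text
time: 25.28
ee_pos: [0.4967, 0.0422, 0.3696]
orientation: [0.051, 0.704, -0.051, 0.706]
ft_force: [-0.2, -0.3, -0.1]
opening: 0.0765
[-0.2296 -0.2857 -0.1285] [0.4967 0.0422 0.3696] 0.07651334782669637 25.2833
```

View pics/x15.png

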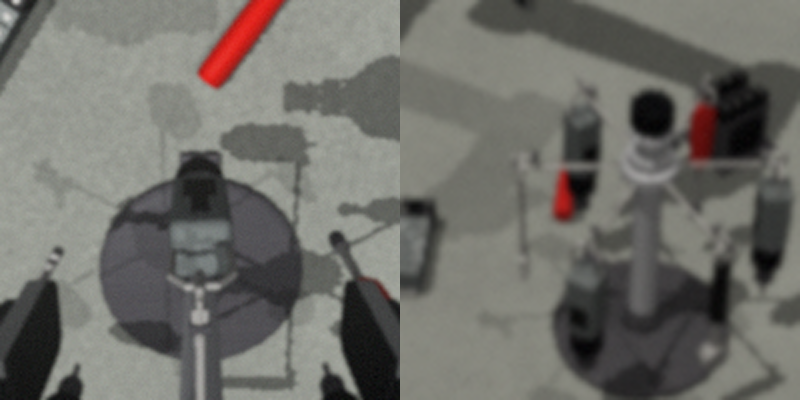

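View pics/w15.png

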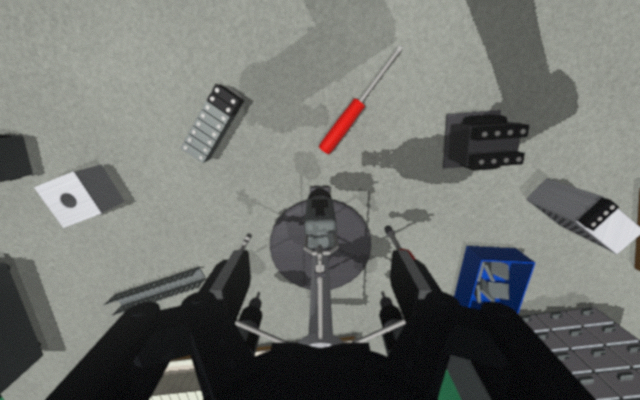

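```bash
python3 -m inch '[{"tx":-1,"ty":0,"tz":-1,"wx":0,"wy":0,"wz":0},{"tx":-1.5,"ty":0,"tz":-1.5,"wx":0,"wy":0,"wz":0},{"tx":-1.5,"ty":0,"tz":-1.5,"wx":0,"wy":0,"wz":0},{"tx":-1,"ty":0,"tz":-1,"wx":0,"wy":0,"wz":0},{"tx":0,"ty":0,"tz":0,"wx":0,"wy":0,"wz":0},{"tx":0,"ty":0,"tz":0,"wx":0,"wy":0,"wz":0},{"tx":0,"ty":0,"tz":0,"wx":0,"wy":0,"wz":0},{"tx":0,"ty":0,"tz":0,"wx":0,"wy":0,"wz":0},{"tx":0,"ty":0,"tz":0,"wx":0,"wy":0,"wz":0},{"tx":0,"ty":0,"tz":0,"wx":0,"wy":0,"wz":0},{"tx":0,"ty":0,"tz":0,"wx":0,"wy":0,"wz":0},{"tx":0,"ty":0,"tz":0,"wx":0,"wy":0,"wz":0}]'
python3 -c "
from h import *
s,_=snap('wrist','w16.png');print(s['ft_force'],s['ee_pos'],s['time'])
snap('top','t16.png')
t=cv2.imread('pics/w16.png')[140:340,220:420]
u=cv2.imread('pics/t16.png')[120:240,260:380]
cv2.imwrite('pics/x16.png',np.hstack([cv2.resize(t,(400,400),interpolation=2),cv2.resize(u,(400,400),interpolation=2)]))
"
```

```text
time: 26.43
ee_pos: [0.4477, 0.0494, 0.4177]
orientation: [0.051, 0.705, -0.052, 0.705]
ft_force: [0.7, 0.6, -0.1]
opening: 0.0769
[ 0.677   0.6401 -0.1411] [0.4477 0.0494 0.4177] 26.4333
```

View pics/x16.png

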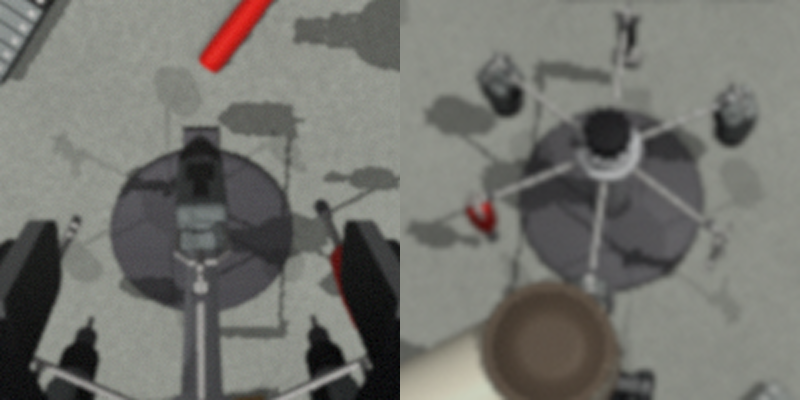

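The driver hangs on the front hook, in line with the lug (wrist crop columns about 200), and the robot is clear of it. Handing in.

```bash
python3 -c "
from h import *
print(order.job_done())"
```

```text
the job is handed in; nothing more can be done
None
```

The driver now hangs freely by its bail on the carousel's empty hook, which faces the front. I handed the job in at about 26 s, and no verdict was reported.

- **Carousel:** I gripped the knob and turned the rotor about 65° anticlockwise. A check afterwards measured the hook at 171.5° and the lug at 171.7°. The later pictures show the hook still in line with the lug.
- **Latch:** The bail met the latch about 1 mm below nominal height. The latch pushed back with roughly 7–8 N, then gave way after about 6 mm. The bail moved freely for about 7 mm more to a hard stop.
- **Pressing home:** I pressed against the stop with about 11 N and saw no slip in the grip. I then eased off, opened the fingers and lifted straight up.
- **Last checks:** The wrist force read about zero after letting go. In the final pictures the driver hangs straight over the lug, the robot is clear of everything, and the bench items look unmoved.

**What was less certain:**
- My estimates of the carousel axis disagreed by up to about 4 mm, between vision and the feel of the knob grip. I relied on the hook tip as seen by the wrist camera.
- I felt the latch close rather than saw it; the pictures are too blurred to show it directly.

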